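# Start a jig clamp screw square with a box key

## Task

Take the square box key, set it squarely on the clamp screw that stands proud of the sloped jig until the key sits fully down over the square head, then, keeping it in line with the hole, give the screw its first quarter turn clockwise to catch the thread. Leave the key standing on the screw, press only gently, and leave the other things on the plate alone.

Things in the scene. Friction and masses are not known exactly. Their poses are not given: they have to be found in the camera images.
- key_grip (a point): Centre of the flat wing handle of the loose steel box key (74 mm tall, 0.2 kg) that stands upright on the plate, socket down. The wing is 46 mm long (this point's x), 14 mm thick (y), 36 mm tall (z), with flat sides; the point is 56 mm above the key's open lower end. z points from the socket to the wing.
- key_mouth (a point): Centre of the open lower end of the key's socket, on the key's axis; axes as for key_grip. The socket is a square tube, 31.5 mm wide outside, 21.5 mm inside, 18 mm deep, its sides along x and y.
- jig: The fixed steel jig, below 115 mm: a base plate 110 x 96 x 12 mm (x, y, z), origin at its underside's centre, and a block whose top slopes 0.20 rad down to the jig's -x side. A flat strap on the slope carries a small tight screw (13 mm hexagon, leave it) on its +x side, and nearer its middle the proud clamp screw.
- hole_axis (a point): Mouth of the threaded hole in the strap's upper face; its z axis is the fixed axis of the hole, square to the slope and pointing up out of it (0.20 rad from vertical, leaning to the jig's -x). The screw leans about this point with the key (weak spring, 0.05 N m friction) and starts up to 0.07 rad out of line.
- head_top (a point): Centre of the top of the proud clamp screw's head, nominally 31 mm up the hole's axis. z is the screw's own axis; x and y do NOT turn with the screw: its square's rotation is not measured and starts at any angle. Head: square, 20 mm wide, 16 mm tall, the top 3 mm a cone narrowing from 20 to 15 mm diameter.
- collar (a point): Centre of the upper face of the round collar (35 mm across) under the clamp screw's square head, 16 mm below head_top. The fully seated key's lower end rests here; with the squares out of line it stops about 13 mm higher, and within about 4 degrees of line it drops on. The screw gives 4 mm down its axis on a spring: 5 N to start, 2 N per mm, rigid above 13 N.
- screw (a joint): Turn of the clamp screw in rad, 0 at the start of every run, growing clockwise as seen from above (screwing in, 2 mm a turn). It resists with 0.15 N m; pressing hard while the key is not engaged drags it along.
- collet_c (a point): Centre of a loose slotted steel collet, 26 mm across, 34 mm tall; a bystander.
- sleeve_c (a point): Centre of a loose steel sleeve, 25 mm across, 30 mm tall; a bystander.
- shim_c (a point): Centre of a loose copper shim coil, 38 mm across, 25 mm tall; a bystander.
Mind the look-alikes: they are no part of the job. What is meant by the part that bears key_grip is not blue or turquoise, and is the smaller of those in its own colour.

How it is judged:
By the outcome, as a careful person would: the job done as asked, in the order asked, and still so for the second after the job is handed in, with the robot touching nothing.
It also fails if it takes over 72 s, if anything falls off the work surface, if the arm or the gripper's body presses on something with over 40 N, if the wrist force passes 120 N, or if a joint passes its speed limit or range.

## Robot

A 6-joint arm with a two-finger parallel gripper is mounted at the origin on a cart in front of the work surface, level with it; the furniture and walls round the work are solid. World frame = base frame: x ahead of the robot, y to its left, z up, the work surface at z = 0. Lengths are in m, angles in rad, forces in N, time in s.
With the tool pointing down it reaches from about 0.425 to 0.95 m from the base axis. Payload 3.5 kg.
Tool frame: the origin (TCP) lies between the finger pads; the fingertips stand 14 mm ahead of it and the grasp point (between the pads) lies 5 mm behind it; z points along the fingers, y is the direction in which the jaws open and shut (so a half turn about z gives the same grasp; the last joint's range is limited). The gripper opens to 85 mm and grips with 20 to 120 N. Pads are 22 mm wide; open, the fingers measure 114 mm over their backs; the gripper's body (76 mm by 85 mm) begins 54 mm behind the grasp point. The pads swing forward as they close: fully open they stand 13 mm farther back than shut.
Start: joints at [1.175, 0.286, 1.577, -0, 1.279, -0.15], TCP at [0.164, 0.655, 0.245] pointing down, gripper open.
Joint ranges: [-2.77, 2.77], [-0.9, 2.22], [0.21, 2.48], [-1.53, 4.67], [0.24, 2.81], [-2.84, 2.84]. Speed limits (rad/s): [2.79, 2.79, 3.14, 3.14, 3.14, 3.14].

## Interface

Orientations are given as a unit quaternion [x, y, z, w].
In Python, from plant import ctrl gives the robot as it stands. The module is installed in compiled form; this text tells all that it offers.
- The arm moves only by the tool servo_tool, never from a script. Its argument "increments" is text: rows parted by semicolons, each of 7 numbers parted by spaces: the turn, a rotation vector about the tool's x, y, z in rad, then the shift along the tool's x, y, z in cm, then the finger opening in cm, from 0 to 8.54. In form: ax ay az dx dy dz claw; .... A call has 1 to 10 rows; each row is the pose to reach, as a shift and turn from the pose commanded when the call began, along the tool's axes at that moment; what a row does not reach only later rows make up. A row lasts 1/12 s, in which the tool goes at most 41.7 mm and 7.16 degrees, less where a joint would pass 70% of its speed; a pose out of reach is approached as far as the arm can. A call with a gripper value outside its range is refused whole. The fingers move at their own pace and stop on an object; "grip_force" is the grip in N (left out, the last holds). Time passes only in rows, so rows that repeat a pose let the fingers close. It gives the time, the measured TCP pose, the force and the opening at its end, in the units of the state.
- ctrl.get_state(): the state, without advancing time (a new reading comes with each control period).
- ctrl.read_camera(name): name is "scene" or "top" or "wrist"; returns (picture, depth): 480x640x3 uint8, red, green, blue; 480x640 float32, m along the optical axis (not along the pixel's ray), 0 where there is no reading.
- ctrl.camera_info(name): a dict with "camera_matrix" (3x3 intrinsics, pixels), "world_to_cam" (4x4, takes a point from world to camera coordinates). Camera axes: x right, y down, z forward; pixel columns grow to the right and rows downward; lengths in m; the calibration is good to about 2 mm. A picture is of the moment at which its call begins: read the wrist's pose just before it. camera_info takes no time and is no camera call; for the wrist camera it gives the pose at the moment of the call.
- ctrl.sign_off(): hands the job in, once; it reports no verdict.
The state is a dict: "time": time; "qpos": joint angles; "dq": joint speeds; "joint_efforts": joint torques, N m; "eef_pos": TCP position; "tcp_rot": TCP orientation; "contact_force": force on the tool from outside, world axes, zero at the start; "wrist_torque": the same for the moment, N m; "opening": opening from 0.0 (shut) to 1.0 (fully open).
Only numpy, scipy, OpenCV 4.12 (cv2) and the standard library are available. Lean on these libraries where they do the work, as an engineer would, in place of code of your own. Each camera call takes 0.05 s, during which the arm holds its last target.

## Working session

There is one attempt and no reset: what is moved stays moved. The work goes in short steps, Python scripts to look and compute and a tool call to move; the robot and the scene stay as the last step left them, time stands still between calls to the robot, and variables do not carry over. Pictures are saved under pics/ and viewed, and the job is handed in when it is done.

Besides the shell and the picture viewer there is one more tool, called after ">>>" as a command line: name --argument value ..., lists and objects as JSON in quotes. servo_tool: Moves the arm, as the interface text tells. Its arguments: {"type":"object","properties":{"increments":{"type":"string"},"grip_force":{"type":"number"}},"required":["increments"]}

```bash
mkdir -p pics
cat > h.py <<'E'
import numpy as np, cv2
from plant import ctrl
from scipy.spatial.transform import Rotation as R
def cam(n):
    i=ctrl.camera_info(n); return np.array(i["camera_matrix"]),np.array(i["world_to_cam"])
def grab(n,f):
    K,T=cam(n); p,d=ctrl.read_camera(n); cv2.imwrite(f"pics/{f}.png",p[:,:,::-1]); np.savez(f"pics/{f}.npz",p=p,d=d,K=K,T=T); return p,d,K,T
def load(f):
    z=np.load(f"pics/{f}.npz"); return z["p"],z["d"],z["K"],z["T"]
def pt(K,T,u,v,d):
    c=np.array([(u-K[0,2])/K[0,0]*d,(v-K[1,2])/K[1,1]*d,d]); return T[:3,:3].T@(c-T[:3,3])
def cloud(d,K,T):
    v,u=np.mgrid[0:d.shape[0],0:d.shape[1]]
    c=np.stack([(u-K[0,2])/K[0,0]*d,(v-K[1,2])/K[1,1]*d,d],-1); return (c-T[:3,3])@T[:3,:3]
def ray(K,T,u,v,z):
    r=T[:3,:3].T@np.array([(u-K[0,2])/K[0,0],(v-K[1,2])/K[1,1],1]); o=-T[:3,:3].T@T[:3,3]; return o+r*(z-o[2])/r[2]
def proj(K,T,P):
    c=T[:3,:3]@np.asarray(P)+T[:3,3]; return (K@(c/c[2]))[:2]
E
python3 - <<'E'
from h import *
np.set_printoptions(precision=4,suppress=True)
for n in("scene","top","wrist"):
    p,d,K,T=grab(n,n+"0"); print(n,K[0,0],-T[:3,:3].T@T[:3,3],T[:3,:3].tolist())
print(ctrl.get_state())
E
```

```text
scene 480.0434684957091 [-0.0664 -0.287   0.6275] [[0.42112980256419164, -0.9068213134923768, -0.018022063927458525], [-0.5861504395733808, -0.2569388204722709, -0.7683814838491687], [0.6921541385993276, 0.3341519832804803, -0.6397383062546311]]
top 453.59987871703515 [ 0.476  -0.0041  0.9429] [[-0.027073142081852047, -0.9996329522257629, -0.0010028969147309053], [-0.9984673830693377, 0.027089992345006513, -0.04825989288649186], [0.04826934766996581, -0.00030518707903130787, -0.9988343090504862]]
wrist 386.0817516374476 [0.0909 0.6723 0.3723] [[0.24425285625060073, 0.9697091356730728, -0.0021758689313296393], [0.9259770825199897, -0.23257007972951382, 0.29745184595557034], [0.2879357304350956, -0.07466826773664023, -0.9547343425958962]]
{'time': 0.15, 'qpos': array([ 1.175 ,  0.287 ,  1.5779,  0.    ,  1.2786, -0.15  ]), 'dq': array([ 0.0006, -0.0033, -0.0029,  0.0015,  0.0025, -0.0013]), 'joint_efforts': array([  0.0005, -40.6605, -29.3139,  -0.0001,   0.004 ,   0.    ]), 'eef_pos': array([0.164 , 0.6543, 0.2442]), 'tcp_rot': array([ 0.1226,  0.9925, -0.0009, -0.0003]), 'contact_force': array([-0.585 , -0.1002,  0.1983]), 'wrist_torque': array([-0.0039,  0.0025,  0.0699]), 'opening': 1.000362289840869}
```

View pics/scene0.png

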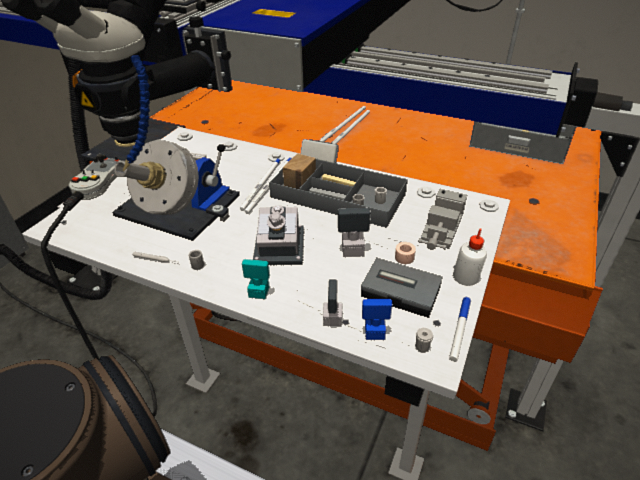

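View pics/top0.png

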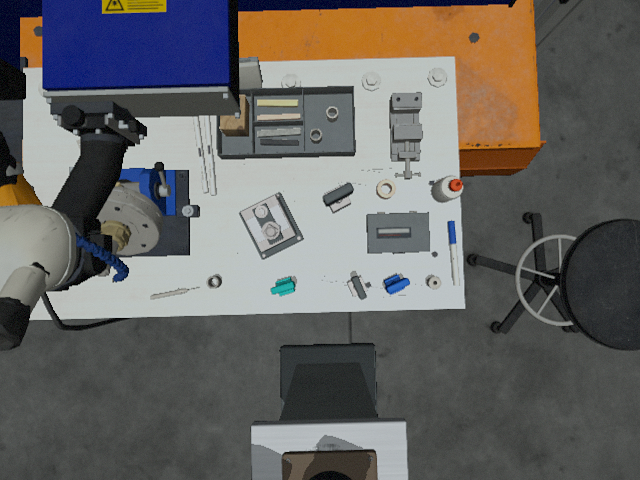

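View pics/wrist0.png

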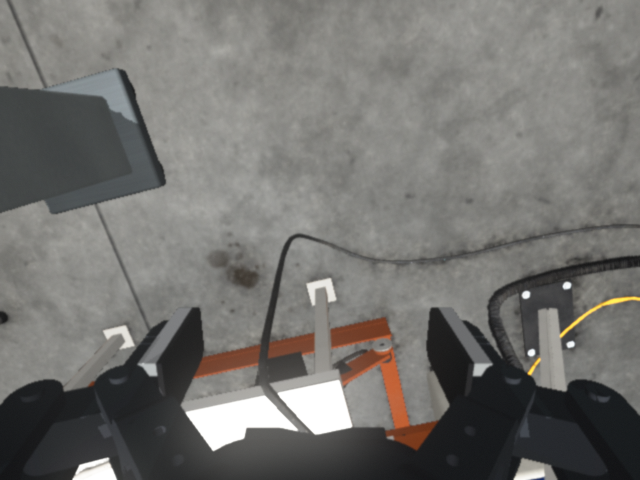

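Candidate keys in the scene view are teal (256,278), blue (376,318), near dark/grey (333,302) and far dark/grey (352,230). Colour leaves the two dark ones, so next I'll measure their sizes.

Run:
```python
from h import *
np.set_printoptions(precision=4,suppress=True)
p,d,K,T=load("scene0"); 
a=cv2.resize(p[190:340,290:410],None,fx=5,fy=4.0,interpolation=cv2.INTER_CUBIC)
cv2.imwrite("pics/c1.png",a[:,:,::-1])
pt0,dt,Kt,Tt=load("top0")
a=cv2.resize(pt0[165:310,230:420],None,fx=4,fy=4,interpolation=cv2.INTER_CUBIC)
cv2.imwrite("pics/c2.png",a[:,:,::-1])
X=cloud(dt,Kt,Tt)
for n,(u0,u1,v0,v1) in dict(teal=(265,302,268,300),near=(340,375,265,304),blue=(378,415,268,300),far=(315,360,175,215),jig=(235,305,185,262)).items():
    Z=X[v0:v1,u0:u1].reshape(-1,3); z=Z[:,2]; zt=np.percentile(z,99.5); m=(z>zt-0.008)
    q=Z[m]; r=cv2.minAreaRect((q[:,:2]*1000).astype(np.float32)); print(n,m.sum(),zt,q.mean(0),r)
Xs=cloud(d,K,T)
for n,(u0,u1,v0,v1) in dict(near=(318,348,275,328),far=(332,374,203,260),teal=(238,274,255,303),blue=(355,396,293,342)).items():
    Z=Xs[v0:v1,u0:u1].reshape(-1,3); Z=Z[Z[:,2]>.006]; zt=np.percentile(Z[:,2],99); q=Z[Z[:,2]>zt-.03];print(n,zt,np.median(q,0),cv2.minAreaRect((q[:,:2]*1000).astype(np.float32)))
```

```text
teal 6 0.15039131542603762 [ 0.476  -0.0041  0.9429] ((476.0216979980469, -4.114748001098633), (0.0, 0.0), 0.0)
near 178 0.07711184941494618 [ 0.4306 -0.0629  0.1024] ((448.3936767578125, -46.6805419921875), (98.30050659179688, 25.251514434814453), 42.60710144042969)
blue 179 0.0764430971125052 [ 0.4324 -0.1358  0.0972] ((443.45135498046875, -80.31414031982422), (162.27088928222656, 33.71733093261719), 78.59456634521484)
far 314 0.1008127331283249 [ 0.606  -0.0289  0.113 ] ((558.6076049804688, -10.22060775756836), (49.11716842651367, 158.17185974121094), 68.52046966552734)
jig 131 0.095029978702171 [0.5311 0.0839 0.2219] ((508.39892578125, 54.315574645996094), (132.83238220214844, 19.858596801757812), 54.854896545410156)
near 0.6275484574717786 [-0.0664 -0.287   0.6275] ((-66.39710998535156, -287.0443420410156), (0.0, 0.0), 0.0)
far 0.09837607894552516 [ 0.6011 -0.0352  0.0887] ((281.0370178222656, -171.95945739746094), (729.5140991210938, 60.24271774291992), 23.04779052734375)
teal 0.6275484574717786 [-0.0664 -0.287   0.6275] ((-66.39710998535156, -287.0443420410156), (0.0, 0.0), 0.0)
blue 0.07530695421214528 [ 0.4244 -0.145   0.0656] ((188.80715942382812, -224.89642333984375), (523.2719116210938, 46.39830780029297), 18.753538131713867)
```

View pics/c1.png

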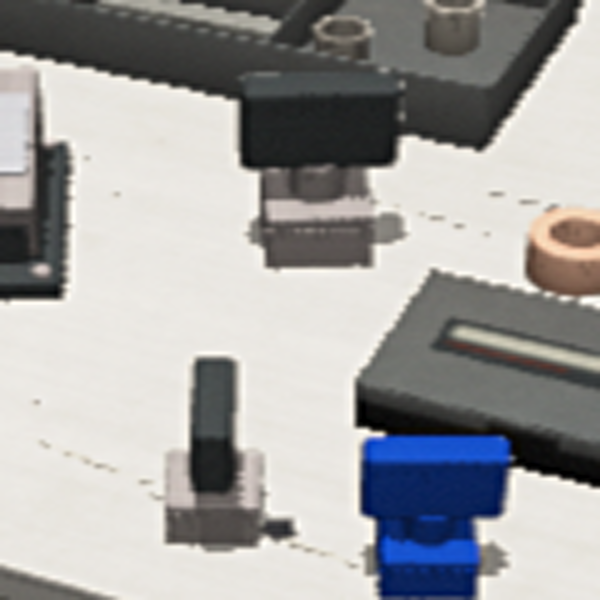

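View pics/c2.png

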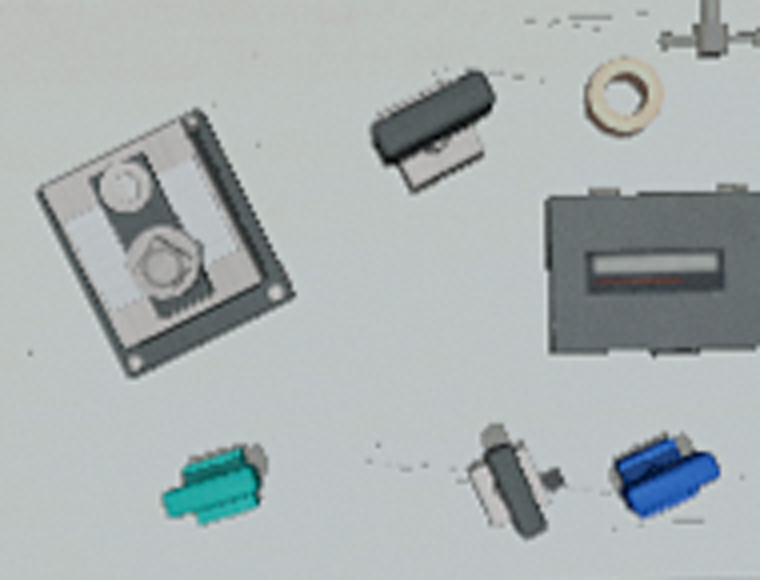

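Near dark key (scene 333,302; top 358,285) has its top at about 77 mm, and the far dark one at about 100 mm. The smaller near one is meant, and the crop confirms this. Next I'll check for obstacles on the way.

Run:
```python
from h import *
np.set_printoptions(precision=3,suppress=True,linewidth=200)
best={}
for f in("scene0","top0"):
    p,d,K,T=load(f); X=cloud(d,K,T)[d>0.05]
    for x,y,z in X:
        if 0<x<.9 and -.2<y<1:
            k=(int(x//.05),int(np.floor(y/.05))); best.setdefault(k,[]).append(z)
print("cols y", [round(j*.05,2) for j in range(19,-5,-1)])
for i in range(0,18):
    print("%.2f"%(i*.05)," ".join("%4d"%(1000*np.percentile(best[(i,j)],98)) if (i,j) in best else "   ." for j in range(19,-5,-1)))
st=ctrl.get_state(); Rt=R.from_quat(st["tcp_rot"]).as_matrix(); print(Rt)
K,T=cam("wrist"); print("cam in tool",Rt.T@(-T[:3,:3].T@T[:3,3]-st["eef_pos"]),Rt.T@T[:3,:3].T)
```

```text
cols y [0.95, 0.9, 0.85, 0.8, 0.75, 0.7, 0.65, 0.6, 0.55, 0.5, 0.45, 0.4, 0.35, 0.3, 0.25, 0.2, 0.15, 0.1, 0.05, 0.0, -0.05, -0.1, -0.15, -0.2]
0.00 -857 -857 -857 -857 -856 -856 -856 -857 -857 -856 -857 -857 -858 -858 -856 -857    0    1   14  308  308  307    2    0
0.05 -856 -857 -856 -858 -857 -856 -856 -855 -858 -859 -857 -857 -856 -857 -858 -858    1    2   14  307  306  289    2    1
0.10 -857 -856 -857 -856 -857 -856 -856 -857 -858 -857 -857 -857 -857 -858 -855 -856    2    1    1    1    1    1    2    1
0.15 -858 -856 -855 -855 -857 -855 -857 -857 -856 -857 -858 -858 -856 -857 -857 -856   -5   -2   -2   -1   -1   -2   -2   -9
0.20 -855 -857 -858 -855 -857 -858 -856 -855 -856 -855 -855 -856 -857 -857 -857 -857 -857 -857 -857 -856 -857 -856 -856 -857
0.25 -857 -858 -855 -856 -857 -857 -856 -858 -857 -857 -856 -855 -855 -857 -857 -858 -855 -856 -858 -858 -857 -854 -858 -858
0.30    .    .    .    .    .    .    .    .    .  -31    .    .    .    .    .    .    .    .    .    .    .    .    .    .
0.35    .    .    .    .    .    .    .    0   13    9    0  463  465  467    0  
[... 774 characters left out ...]
  38   31   13   40
0.70 -859 -859 -859  -60  -12  -12  -11    1    1  284  387  383  360  360  360  360  359  359   40   40   41   41   48   51
0.75 -859 -858 -858 -858  -13  -12  -10    1    1    1  370  337  360  360  360  360  360  360   32   34   32   40   48   52
0.80 -103 -860 -859 -859 -539    .  -10    1    3  345  343    0  360  360  361  362  360  359   40   40   40   40   48   53
0.85   40 -858 -858 -862    .  -13  -12    0   10  352  351    8  357  358  358  358  357  357   10    4    2    4   11    2
[[-0.97   0.243 -0.001]
 [ 0.243  0.97  -0.002]
 [ 0.    -0.002 -1.   ]]
cam in tool [ 0.075 -0.    -0.128] [[-0.001 -0.955 -0.298]
 [ 1.    -0.001 -0.   ]
 [ 0.    -0.298  0.955]]
```

Run:
```python
from h import *
P=[]
for f in("scene0","top0"):
    p,d,K,T=load(f); X=cloud(d,K,T)[d>0.05]; P.append(X[(X[:,0]>.15)&(X[:,2]>.08)&(X[:,1]>.1)&(X[:,1]<.9)&(np.hypot(X[:,0],X[:,1])<.8)])
for n,X in zip("st",P):
    r=np.hypot(X[:,0],X[:,1]); a=np.degrees(np.arctan2(X[:,1],X[:,0]))
    print(n)
    for z in np.arange(.08,.7,.04):
        print("z%.2f"%z,[(A,int(1000*np.sort(r[m])[3])) for A in range(10,80,5) if (m:=(X[:,2]>=z)&(X[:,2]<z+.04)&(a>=A)&(a<A+5)).sum()>5])
p,d,K,T=load("scene0"); cv2.imwrite("pics/c3.png",cv2.resize(p[0:240,0:300],None,fx=2.5,fy=2.5)[:,:,::-1])
```

```text
s
z0.08 [(10, 541), (20, 700), (25, 620), (30, 620), (35, 628), (40, 700)]
z0.12 [(20, 711), (25, 647), (30, 633), (35, 596), (40, 610)]
z0.16 [(35, 563)]
z0.20 [(30, 555), (35, 559)]
z0.24 [(10, 715), (15, 729), (20, 701), (25, 651), (30, 552), (35, 575), (40, 745)]
z0.28 [(10, 714), (15, 728), (20, 678), (25, 595), (30, 554), (35, 570), (40, 583)]
z0.32 [(10, 710), (15, 729), (20, 700), (25, 582), (30, 564), (35, 568), (40, 585)]
z0.36 [(20, 724), (25, 726), (30, 558), (35, 557), (40, 584)]
z0.40 [(30, 556), (35, 530), (40, 572)]
z0.44 [(35, 509), (40, 515), (45, 557)]
z0.48 []
z0.52 []
z0.56 []
z0.60 []
z0.64 []
z0.68 []
t
z0.08 [(10, 542), (20, 705), (25, 626), (30, 623), (35, 633)]
z0.12 [(20, 714), (25, 651), (30, 638), (35, 600)]
z0.16 [(35, 577)]
z0.20 [(30, 558), (35, 562)]
z0.24 [(10, 710), (15, 731), (20, 722), (30, 556), (35, 585)]
z0.28 [(10, 717), (15, 731), (20, 683), (25, 601), (30, 557), (35, 576)]
z0.32 [(10, 710), (15, 731), (20, 697), (25, 603), (30, 567), (35, 572)]
z0.36 [(10, 730), (15, 747), (20, 727), (25, 728), (30, 562), (35, 562)]
z0.40 [(30, 561), (35, 539)]
z0.44 [(35, 512), (40, 518)]
z0.48 [(35, 521)]
z0.52 []
z0.56 []
z0.60 []
z0.64 []
z0.68 []
```

View pics/c3.png

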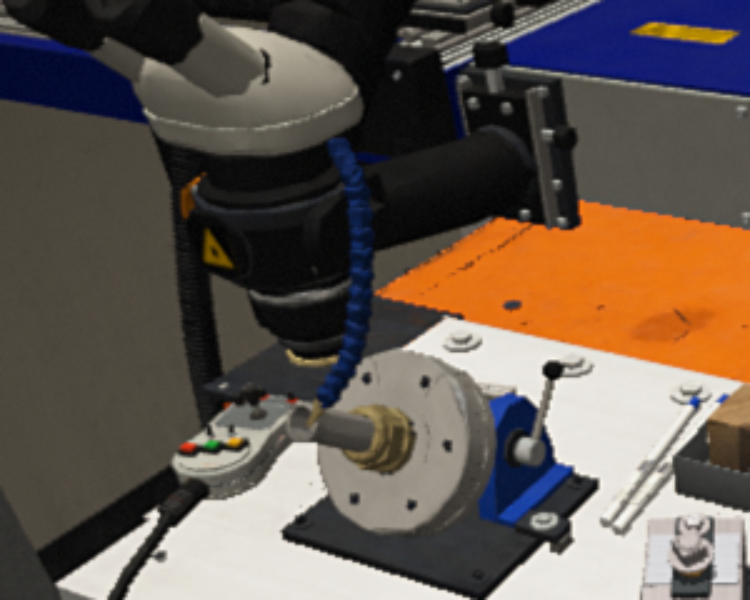

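Route: a microscope head hangs at radius ≥0.51 m and azimuth 30–45°. So I'll retract and lower first, then sweep round at about 0.44 m radius.

>>> servo_tool --increments "0 0 0 0 -12 5 8.5; 0 0 0 0 -23 9 8.5; 0 0 0 0 -23 9 8.5; 0 0 0 0 -23 9 8.5; 0 0 0 0 -23 9 8.5; 0 0 0 0 -23 9 8.5; 0 0 0 0 -23 9 8.5"

```text
time: 0.73
eef_pos: [0.1032, 0.421, 0.1469]
tcp_rot: [0.123, 0.992, -0.009, -0.003]
contact_force: [-0.7, 0.1, -1.8]
opening: 0.996
```

Run:
```python
from h import *
np.set_printoptions(precision=4,suppress=True,linewidth=200)
s=ctrl.get_state(); print(s["time"],s["qpos"],s["eef_pos"],s["contact_force"])
# arc plan
p=s["eef_pos"]; Rt=R.from_quat(s["tcp_rot"]); a0=np.arctan2(p[1],p[0]); r=np.hypot(p[0],p[1])
for k in range(1,13):
    t=-0.115*k; q=np.array([r*np.cos(a0+t),r*np.sin(a0+t),p[2]]); print(k, Rt.inv().apply([0,0,t]), 100*Rt.inv().apply(q-p))
```

```text
0.7333 [ 1.0957 -0.1452  2.2239 -0.0004  1.0823 -0.2292] [0.1032 0.421  0.1469] [-0.7184  0.0891 -1.7999]
1 [-0.0005  0.0022  0.115 ] [-4.9749 -0.2596 -0.0155]
2 [-0.0009  0.0044  0.23  ] [-9.8872 -1.0883 -0.02  ]
3 [-0.0014  0.0066  0.3449] [-14.6721  -2.4751  -0.0133]
4 [-0.0019  0.0087  0.4599] [-19.2662  -4.4017   0.0044]
5 [-0.0024  0.0109  0.5749] [-23.6088  -6.8425   0.0329]
6 [-0.0028  0.0131  0.6899] [-27.6427  -9.7655   0.0719]
7 [-0.0033  0.0153  0.8048] [-31.3146 -13.1319   0.1207]
8 [-0.0038  0.0175  0.9198] [-34.5759 -16.8973   0.1789]
9 [-0.0043  0.0197  1.0348] [-37.3835 -21.012    0.2455]
10 [-0.0047  0.0219  1.1498] [-39.7003 -25.4216   0.3198]
11 [-0.0052  0.024   1.2648] [-41.4959 -30.0678   0.4007]
12 [-0.0057  0.0262  1.3797] [-42.7463 -34.8892   0.4872]
```

>>> servo_tool --increments "0 0 0.09 -3.9 -0.2 0 8.5; 0 0 0.18 -7.8 -0.7 0 8.5; 0 0 0.27 -11.5 -1.6 0 8.5; 0 0 0.36 -15.3 -2.8 0 8.5; 0 0 0.45 -18.9 -4.3 0 8.5; 0 0 0.54 -22.3 -6.2 0 8.5; 0 0 0.63 -25.5 -8.3 0 8.5; 0 0 0.72 -28.6 -10.8 0 8.5; 0 0 0.81 -31.4 -13.5 0 8.5; 0 0 0.9 -34 -16.4 0 8.5"

```text
time: 1.57
eef_pos: [0.3994, 0.1882, 0.1556]
tcp_rot: [0.544, 0.839, 0.0, 0.0]
contact_force: [1.2, -0.2, 0.2]
opening: 0.997
```

Run:
```python
from h import *
np.set_printoptions(precision=4,suppress=True,linewidth=200)
s=ctrl.get_state(); print(s["time"],s["qpos"],s["eef_pos"],s["contact_force"],R.from_quat(s["tcp_rot"]).as_matrix())
```

```text
1.5667 [ 0.2098 -0.1492  2.2097  0.0001  1.0803 -0.2107] [0.3994 0.1882 0.1556] [ 1.2047 -0.1996  0.1717] [[-0.4082  0.9129  0.0007]
 [ 0.9129  0.4082  0.0003]
 [-0.0001  0.0008 -1.    ]]
```

>>> servo_tool --increments "0 0 0.1 -3 0 -3 8.5; 0 0 0.2 -6 0 -6 8.5; 0 0 0.3 -10 0 -8 8.5; 0 0 0.4 -14 0 -10 8.5; 0 0 0.4 -17.5 0 -10 8.5; 0 0 0.4 -17.5 0 -10 8.5; 0 0 0.4 -17.5 0 -10 8.5; 0 0 0.4 -17.5 0 -10 8.5"

```text
time: 2.23
eef_pos: [0.4698, 0.0305, 0.2546]
tcp_rot: [0.698, 0.716, -0.0, -0.001]
contact_force: [-0.4, 0.3, 0.8]
opening: 0.997
```

Run:
```python
from h import *
np.set_printoptions(precision=4,suppress=True,linewidth=200)
s=ctrl.get_state(); print(s["time"],s["qpos"],s["eef_pos"],s["contact_force"],R.from_quat(s["tcp_rot"]).as_matrix())
grab("wrist","w1")
```

```text
2.2333 [-0.1513 -0.1853  2.0505  0.0005  1.2782 -0.1757] [0.4698 0.0305 0.2546] [-0.3895  0.3346  0.759 ] [[-0.0243  0.9997 -0.0017]
 [ 0.9997  0.0243  0.0007]
 [ 0.0008 -0.0017 -1.    ]]
```

View pics/w1.png

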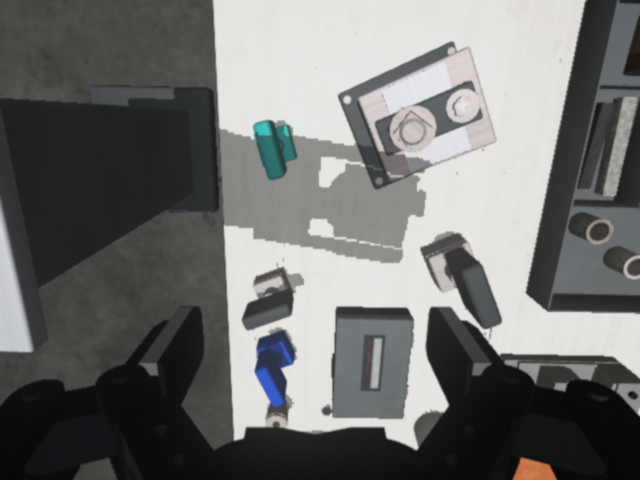

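The wrist view shows the near dark key with its wing at (268,309) and socket at (272,283). The jig is at (415,115), with the clamp screw's head at (413,128) and the small hexagon screw at (463,104).

Run:
```python
from h import *
np.set_printoptions(precision=4,suppress=True,linewidth=200)
for f,(u0,u1,v0,v1) in dict(w1=(236,305,255,332),top0=(338,372,268,304),scene0=(316,350,274,332)).items():
    p,d,K,T=load(f); X=cloud(d,K,T); 
    m=np.zeros(d.shape,bool); m[v0:v1,u0:u1]=1; m&=(d>.05)
    q=X[m&(X[...,2]>.066)&(X[...,2]<.085)]
    print(f,"top",len(q),q.mean(0),cv2.minAreaRect((q[:,:2]*1000).astype(np.float32)))
    q=X[m&(X[...,2]>.041)&(X[...,2]<.085)]
    print(f,"wing",len(q),q.mean(0),cv2.minAreaRect((q[:,:2]*1000).astype(np.float32)))
    q=X[m&(X[...,2]>.006)&(X[...,2]<.031)]; print(f,"sock",len(q),q.mean(0),q.max(0),cv2.minAreaRect((q[:,:2]*1000).astype(np.float32)))
    # table height nearby
p,d,K,T=load("w1");X=cloud(d,K,T)
print("table z",np.median(X[270:300,305:330,2]), np.median(X[200:230,280:300,2]))
a=cv2.resize(p[245:345,225:320],None,fx=6,fy=6,interpolation=cv2.INTER_CUBIC);cv2.imwrite("pics/c4.png",a[:,:,::-1])
a=cv2.resize(p[30:200,325:510],None,fx=4,fy=3.5,interpolation=cv2.INTER_CUBIC)
a=cv2.resize(p[30:200,325:510],None,fx=3.5,fy=3.5,interpolation=cv2.INTER_CUBIC);cv2.imwrite("pics/c5.png",a[:,:,::-1])
```

```text
w1 top 809 [ 0.4289 -0.0644  0.0725] ((428.63922119140625, -65.911865234375), (45.50554656982422, 13.953930854797363), 22.163148880004883)
w1 wing 1353 [ 0.4291 -0.0624  0.065 ] ((428.4599609375, -65.85868835449219), (45.81663131713867, 14.168342590332031), 22.297346115112305)
w1 sock 618 [ 0.4267 -0.0563  0.0203] [ 0.4481 -0.046   0.0309] ((427.92230224609375, -65.34231567382812), (31.89120101928711, 30.620933532714844), 21.694761276245117)
top0 top 175 [ 0.429  -0.0649  0.073 ] ((428.8985900878906, -65.09867858886719), (45.71804428100586, 13.899333000183105), 22.847585678100586)
top0 wing 191 [ 0.4294 -0.0643  0.0715] ((428.8590087890625, -64.49998474121094), (46.10999298095703, 15.033520698547363), 22.847583770751953)
top0 sock 123 [ 0.4288 -0.063   0.0228] [ 0.4482 -0.0452  0.029 ] ((429.1645202636719, -65.00714874267578), (31.577051162719727, 31.68572998046875), 22.350759506225586)
scene0 top 192 [ 0.4233 -0.0697  0.0722] ((426.1047058105469, -68.01731872558594), (46.02404022216797, 12.854798316955566), 23.485776901245117)
scene0 wing 285 [ 0.4179 -0.072   0.0662] ((425.7696533203125, -68.1845703125), (46.75083541870117, 12.88996696472168), 23.58060073852539)
scene0 sock 289 [ 0.4189 -0.0714  0.0192] [ 0.4449 -0.0502  0.0282] ((425.8019714355469, -68.19618225097656), (32.5156135559082, 30.51488494873047), 22.018508911132812)
table z -0.0016183611869207617 -0.001613589374876963
```

View pics/c4.png

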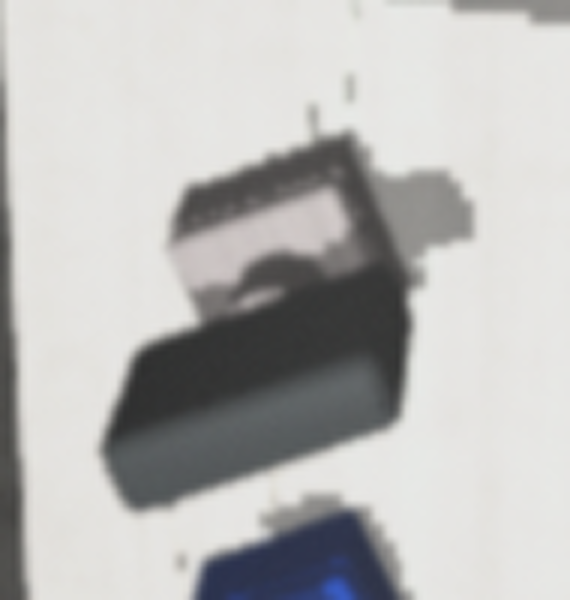

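View pics/c5.png

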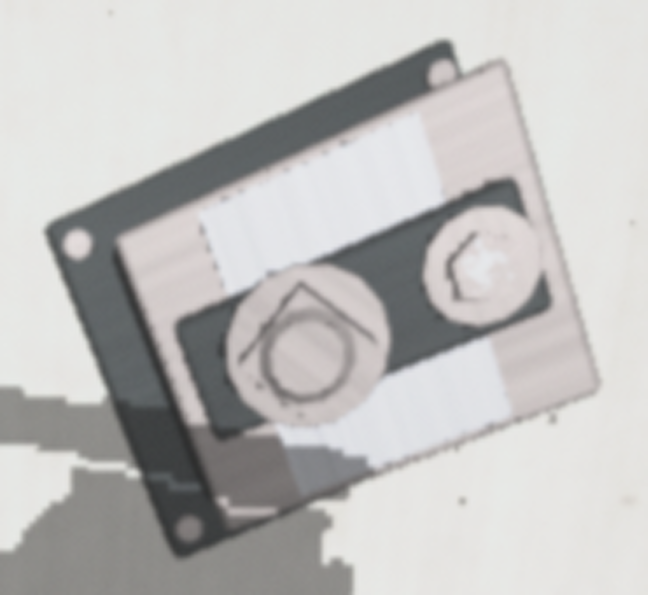

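```bash
cat > jig.py <<'E'
from h import *
np.set_printoptions(precision=4,suppress=True,linewidth=200)
def planefit(q,it=4):
    w=np.ones(len(q),bool)
    for _ in range(it):
        c=q[w].mean(0); n=np.linalg.svd(q[w]-c,full_matrices=False)[2][2]; n*=np.sign(n[2]); e=(q-c)@n; w=abs(e)<max(.0012,1.5*np.std(e[w]))
    return c,n,w.sum(),np.std(e[w])
E
python3 - <<'E'
from jig import *
for f in("w1","top0"):
    p,d,K,T=load(f); X=cloud(d,K,T); m=(d>.05)&(X[...,0]>.44)&(X[...,0]<.63)&(X[...,1]>0.01)&(X[...,1]<.16)
    hs=cv2.cvtColor(p,cv2.COLOR_RGB2HSV)
    q=X[m&(X[...,2]>.045)&(hs[...,2]>170)]
    c,n,k,s=planefit(q); print(f,"slope",c,n,k,s,"tilt",np.arccos(n[2]),"lean az",np.degrees(np.arctan2(n[1],n[0])))
    b=X[m&(X[...,2]>.006)&(X[...,2]<.03)]; print("base",len(b),cv2.minAreaRect((b[:,:2]*1000).astype(np.float32)),b[:,2].mean())
    b=X[m&(X[...,2]>.006)]; print("base all",len(b),cv2.minAreaRect((b[:,:2]*1000).astype(np.float32)))
    h=(X-c)@n
    for t in (.008,.015,.02,.03):
        qq=X[m&(h>t)]; print("above slope by",t,len(qq),qq.mean(0) if len(qq) else "",h[m].max())
E
```

```text
w1 slope [0.5615 0.116  0.06  ] [-0.1723 -0.0771  0.982 ] 5148 0.0010431334626255638 tilt 0.18989730726220985 lean az -155.89478377642638
base 3080 ((521.1910400390625, 89.84072875976562), (163.54566955566406, 96.06010437011719), 25.094261169433594) 0.013204109987232872
base all 51279 ((522.7399291992188, 78.22061157226562), (177.82455444335938, 118.27654266357422), 25.38016128540039)
above slope by 0.008 39645 [0.5027 0.0457 0.2955] 0.2940173439953848
above slope by 0.015 38882 [0.5013 0.0443 0.2998] 0.2940173439953848
above slope by 0.02 38564 [0.5008 0.0437 0.3017] 0.2940173439953848
above slope by 0.03 37663 [0.4998 0.0423 0.307 ] 0.2940173439953848
top0 slope [0.56   0.1091 0.0588] [-0.1835 -0.0835  0.9795] 656 0.0010732739271949016 tilt 0.20300768334405514 lean az -155.53205787025342
base 703 ((528.856689453125, 94.73301696777344), (174.9057159423828, 95.37281799316406), 25.09170913696289) 0.012967109064190359
base all 2520 ((525.627685546875, 93.22098541259766), (182.03680419921875, 95.37281799316406), 25.09170913696289)
above slope by 0.008 456 [0.549  0.1043 0.0791] 0.042494273452544196
above slope by 0.015 307 [0.5388 0.0996 0.0828] 0.042494273452544196
above slope by 0.02 263 [0.535  0.0979 0.0838] 0.042494273452544196
above slope by 0.03 135 [0.5267 0.0953 0.0891] 0.042494273452544196
```

```bash
cat >> jig.py <<'E'
PSI=np.radians(25.1)
N=np.array([-np.sin(.2)*np.cos(PSI),-np.sin(.2)*np.sin(PSI),np.cos(.2)])
CT=np.array([.075,0,-.128]); M=np.array([[0,-.955,-.2975],[1,0,0],[0,-.2975,.955]])
def inc(Rt,pt):
    s=ctrl.get_state(); R0=R.from_quat(s["tcp_rot"]); p0=s["eef_pos"]
    return (R0.inv()*R.from_matrix(Rt)).as_rotvec(), 100*R0.inv().apply(np.asarray(pt)-p0)
def camview(C,n,dist,xdir):
    cx=xdir-(xdir@n)*n; cx/=np.linalg.norm(cx); cz=-n; cy=np.cross(cz,cx)
    Rt=np.stack([cx,cy,cz],1)@M.T; U,_,V=np.linalg.svd(Rt); Rt=U@V
    return Rt, C+dist*n-Rt@CT
E
python3 - <<'E'
from jig import *
H=np.array([.526,.094,.092])
Rt,p=camview(H,N,.17,np.array([1.,0,0])); print(Rt,p, "tip",p+Rt@[0,0,.014]); print(inc(Rt,p))
Rt,p=camview(H,N,.17,np.array([np.cos(PSI),np.sin(PSI),0])); print(Rt,p, "tip",p+Rt@[0,0,.014]); print(inc(Rt,p))
E
```

```text
[[-0.0535  0.9837  0.1718]
 [ 0.9262 -0.0154  0.3768]
 [ 0.3733  0.1792 -0.9102]] [0.5214 0.0584 0.1141] tip [0.5238 0.0637 0.1014]
(array([-0.1878,  0.3836,  0.0052]), array([ 2.5835,  5.2796, 14.0235]))
[[-0.4585  0.8875  0.0456]
 [ 0.8395  0.4157  0.3498]
 [ 0.2915  0.1987 -0.9357]] [0.5356 0.0615 0.117 ] tip [0.5363 0.0664 0.1039]
(array([-0.1354,  0.3368, -0.4384]), array([ 2.8514,  6.709 , 13.7337]))
```

Run:
```python
from jig import *
H=np.array([.526,.094,.092])
Rt,p=camview(H,N,.21,np.array([1.,0,0])); print(p,inc(Rt,p))
```

```text
[0.5142 0.0551 0.1533] (array([-0.1878,  0.3836,  0.0052]), array([ 2.2678,  4.5442, 10.1044]))
```

>>> servo_tool --increments "-0.05 0.1 0 1 2 4 8.5; -0.1 0.2 0 2.3 4.5 8 8.5; -0.15 0.3 0 2.3 4.5 10 8.5; -0.188 0.384 0 2.3 4.5 10 8.5; -0.188 0.384 0 2.3 4.5 10 8.5; -0.188 0.384 0 2.3 4.5 10 8.5; -0.188 0.384 0 2.3 4.5 10 8.5"

```text
time: 2.87
eef_pos: [0.5152, 0.0553, 0.1565]
tcp_rot: [0.682, 0.7, 0.199, -0.07]
contact_force: [0.1, 0.3, -0.0]
opening: 0.995
```

Run:
```python
from jig import *
s=ctrl.get_state(); print(s["time"],s["qpos"],s["eef_pos"],s["contact_force"])
p,d,K,T=grab("wrist","w2")
print("cam axis·N",T[2,:3]@-N)
a=cv2.resize(p[140:340,200:440],None,fx=3,fy=3,interpolation=cv2.INTER_CUBIC);cv2.imwrite("pics/c6.png",a[:,:,::-1])
```

```text
2.8667 [-0.2833 -0.0352  2.1466  0.4996  1.0222 -0.5731] [0.5152 0.0553 0.1565] [ 0.1395  0.2643 -0.0378]
cam axis·N 0.9999906088863816
```

View pics/w2.png

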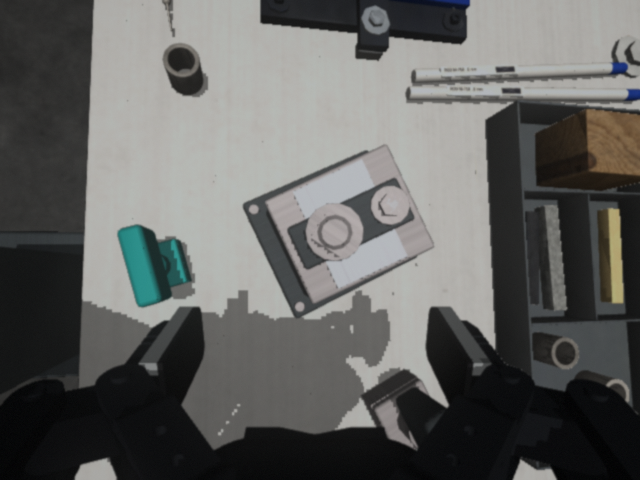

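View pics/c6.png

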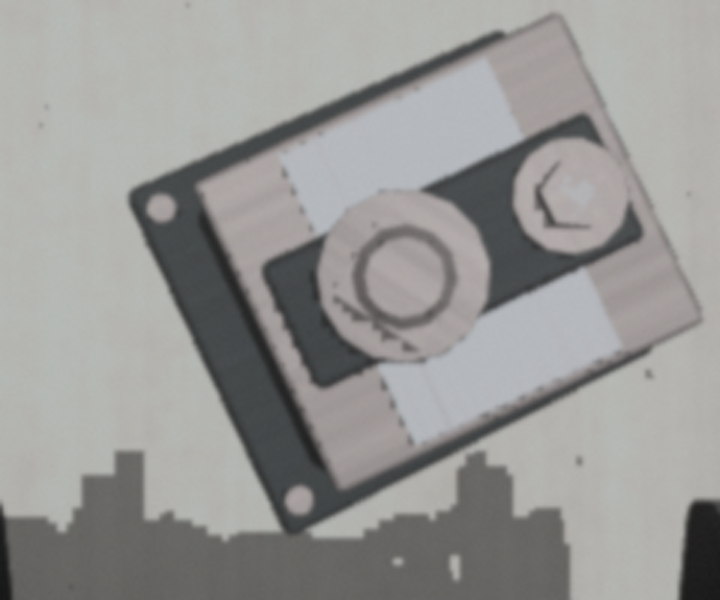

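```bash
cat >> jig.py <<'E'
def analyse(f):
    p,d,K,T=load(f); X=cloud(d,K,T); H0=np.array([.526,.094,.092])
    m=(d>.05)&(np.linalg.norm(X-H0,axis=-1)<.035)
    h=(X-H0)@N
    top=X[m&(h>-.0015)]; 
    ax=np.array([np.cos(PSI),np.sin(PSI),0]); e1=ax-(ax@N)*N; e1/=np.linalg.norm(e1); e2=np.cross(N,e1)
    return X,m,h,H0,e1,e2
E
python3 - <<'E'
from jig import *
for f in("w2","w1","top0"):
    X,m,h,H0,e1,e2=analyse(f)
    hist=np.histogram(h[m]*1000,bins=np.arange(-40,8,1)); print(f,[(int(b),int(c)) for c,b in zip(*hist) if c>5])
E
```

```text
w2 [(-34, 70), (-33, 275), (-32, 138), (-31, 8), (-20, 49), (-19, 343), (-18, 578), (-17, 286), (-16, 56), (-6, 96), (-5, 244), (-4, 190), (-3, 244), (-2, 348), (-1, 119), (0, 8)]
w1 [(-34, 38), (-33, 167), (-32, 83), (-20, 39), (-19, 210), (-18, 368), (-17, 191), (-16, 36), (-15, 8), (-13, 6), (-9, 6), (-8, 6), (-7, 11), (-6, 78), (-5, 150), (-4, 121), (-3, 169), (-2, 201), (-1, 71)]
top0 [(-34, 6), (-33, 17), (-32, 7), (-31, 9), (-21, 8), (-20, 18), (-19, 24), (-18, 29), (-17, 21), (-16, 9), (-15, 10), (-7, 7), (-6, 11), (-5, 12), (-4, 26), (-3, 26), (-2, 16), (-1, 9)]
```

Run:
```python
from jig import *
for f in("w2","w1","top0"):
    X,m,h,H0,e1,e2=analyse(f)
    def sel(a,b):
        q=X[m&(h>a)&(h<b)]; return q,np.stack([(q-H0)@e1,(q-H0)@e2],1)*1000
    q,t=sel(-.0105,.003); r=cv2.minAreaRect(t.astype(np.float32)); print(f,"head",r)
    q,t=sel(-.0032,.003); (c,rad)=cv2.minEnclosingCircle(t.astype(np.float32)); print(" top circ",c,rad,"h",np.median(h[m&(h>-.003)]), planefit(q)[1])
    q,t=sel(-.0215,-.0145); r2=cv2.minEnclosingCircle(t.astype(np.float32)); print(" collar",r2, np.median((q-H0)@N)); c,n,k,s=planefit(q); print("  collar normal in jig axes",n@e1,n@e2,n@N,k,s)
    q,t=sel(-.036,-.030); print(" strap",np.median((q-H0)@N))
X,m,h,H0,e1,e2=analyse("w2")
q=X[m&(h>-.0105)]; im=np.zeros((600,600,3),np.uint8)
for P,hh in zip(X[m],h[m]):
    a=int(300+(P-H0)@e1*1e4*1.0); b=int(300-(P-H0)@e2*1e4)
    col=(0,0,255) if hh>-.0032 else (0,255,0) if hh>-.0105 else (255,80,0) if hh>-.022 else (70,70,70)
    cv2.circle(im,(a,b),3,col,-1)
cv2.imwrite("pics/c7.png",im)
```

```text
w2 head ((13.625349998474121, -2.1275978088378906), (20.06277847290039, 20.019058227539062), 31.70541000366211)
 top circ (15.034996032714844, -1.1650390625) 12.080567359924316 h -0.0016645494022534614 [-0.208  -0.0952  0.9735]
 collar ((14.238235473632812, -1.916288137435913), 17.422161102294922) -0.017549220306392672
  collar normal in jig axes -0.049028708260584704 -0.00839577925823604 0.9987620821081192 1192 0.0005459967330910755
 strap -0.03236008597440154
w1 head ((13.610006332397461, -1.91192626953125), (20.22592544555664, 19.98313331604004), 31.85218620300293)
 top circ (15.391685485839844, -0.9513039588928223) 10.947855949401855 h -0.0017134852197342714 [-0.228  -0.0905  0.9694]
 collar ((14.073773384094238, -1.9934043884277344), 17.473169326782227) -0.01750258352254355
  collar normal in jig axes -0.04456267934967424 -0.011744575336799418 0.9989375518816662 746 0.0005828597464532536
 strap -0.032328912048185526
top0 head ((15.086596488952637, -0.7824888229370117), (20.1372013092041, 20.0057430267334), 30.4816837310791)
 top circ (14.686370849609375, -2.192305326461792) 9.83731746673584 h -0.0018886574983617295 [-0.1404 -0.0781  0.987 ]
 collar ((15.079038619995117, -0.8732240796089172), 17.096540451049805) -0.017666704890459434
  collar normal in jig axes -0.06964523986670598 -0.02212737064747321 0.9973263859099178 70 0.0006771035488744149
 strap -0.03223193663948811
```

View pics/c7.png

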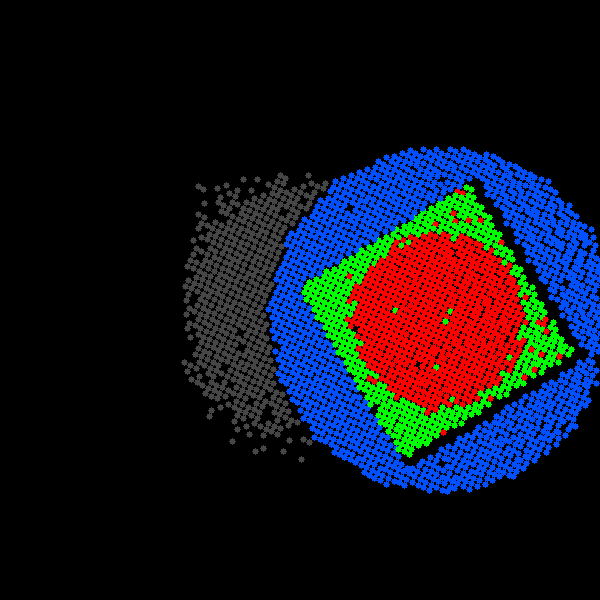

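The screw head is clear: 20.0 × 20.0 mm, rotated 31.7° from jig x. The top is 16 mm above the collar and the strap 15 mm below it, as the text says, and the screw leans about 0.045 rad toward jig −x. Now I'll go above the key and check the neighbours.

Run:
```python
from jig import *
p,d,K,T=load("w1"); X=cloud(d,K,T); hs=cv2.cvtColor(p,cv2.COLOR_RGB2HSV)
b=X[(hs[...,1]>150)&(hs[...,0]>100)&(hs[...,0]<130)&(d>.05)&(X[...,0]<.5)&(X[...,1]<0)]
C=np.array([.4287,-.0653]); k=np.radians(22.4); u=np.array([np.cos(k),np.sin(k)]); w=np.array([np.sin(k),-np.cos(k)])
v=b[:,:2]-C; print("blue: along w min",(v@w).min(), "within |u|<14mm:",[(v@w)[abs(v@u)<.016].min() if (abs(v@u)<.016).any() else None])
print(len(b),b.min(0),b.max(0))
y=np.array([w[0],w[1],0]); z=np.array([0,0,-1.]); Rt=np.stack([np.cross(y,z),y,z],1)
print(inc(Rt,[.4287,-.0653,.15])); s=ctrl.get_state(); print(R.from_quat(s["tcp_rot"]).inv().apply([0,0,5.]))
```

```text
blue: along w min 0.047789499137581286 within |u|<14mm: [np.float64(0.055726396506516965)]
643 [ 0.4127 -0.1637  0.0213] [ 0.4484 -0.1184  0.0754]
(array([-0.0636, -0.4489,  1.188 ]), array([-10.9027,  -8.5596,  -5.4011]))
[ 1.8515  0.9238 -4.5518]
```

>>> servo_tool --increments "0 -0.04 0.12 1.5 0.9 -4 3.5; -0.01 -0.09 0.24 -0.5 0 -5.5 3.5; -0.02 -0.13 0.36 -3 -2 -5.5 3.5; -0.03 -0.18 0.48 -6 -4 -5.5 3.5; -0.03 -0.22 0.6 -8 -6 -5.5 3.5; -0.04 -0.27 0.71 -10 -8 -5.5 3.5; -0.045 -0.31 0.83 -10.9 -8.56 -5.4 3.5; -0.05 -0.36 0.95 -10.9 -8.56 -5.4 3.5; -0.06 -0.41 1.07 -10.9 -8.56 -5.4 3.5; -0.064 -0.449 1.188 -10.9 -8.56 -5.4 3.5"

```text
time: 3.75
eef_pos: [0.4286, -0.0657, 0.1502]
tcp_rot: [0.978, 0.207, 0.005, -0.0]
contact_force: [0.0, 1.1, 0.1]
opening: 0.412
```

```bash
cat > key.py <<'E'
from jig import *
def keyrep(f):
    p,d,K,T=load(f); X=cloud(d,K,T); C=np.array([.4287,-.0653,.05]); m=(d>.05)&(np.linalg.norm((X-C)[...,:2],axis=-1)<.03)
    q=X[m&(X[...,2]>.066)&(X[...,2]<.085)]; print("top",len(q),q[:,2].mean(),cv2.minAreaRect((q[:,:2]*1000).astype(np.float32)))
    return
def goal(C,kdeg,z):
    k=np.radians(kdeg); y=np.array([np.sin(k),-np.cos(k),0]); zz=np.array([0,0,-1.]); Rt=np.stack([np.cross(y,zz),y,zz],1)
    print(inc(Rt,[C[0],C[1],z]))
E
python3 - <<'E'
from key import *
s=ctrl.get_state(); print(s["time"],s["qpos"],s["eef_pos"],s["contact_force"],s["opening"])
grab("wrist","w3"); keyrep("w3"); goal([.4287,-.0653],22.4,.054)
E
```

```text
3.75 [-0.3909 -0.1674  2.2362  0.0078  1.0644  0.7593] [ 0.4286 -0.0657  0.1502] [0.0163 1.0758 0.1111] 0.41153334741685
top 1858 0.07308453569289786 ((429.18951416015625, -66.48029327392578), (45.47138977050781, 14.007719993591309), 22.13078498840332)
(array([ 0.0013, -0.0104,  0.0223]), array([-0.1528, -0.0563,  9.6499]))
```

View pics/w3.png

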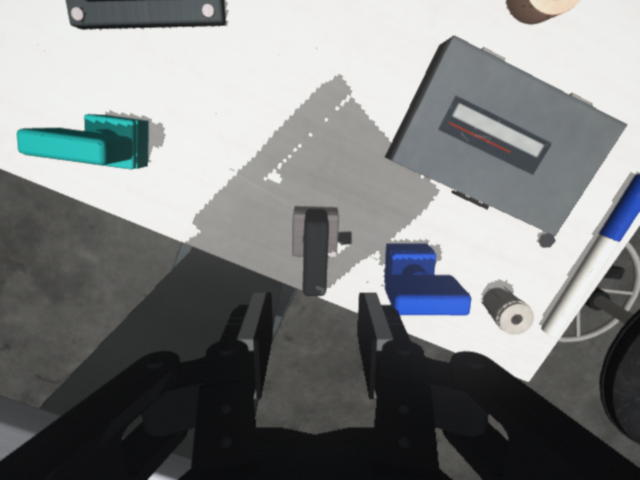

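Run:
```python
from key import *
p,d,K,T=load("w3"); X=cloud(d,K,T); print(X[234:243:2,340:352:3].round(4).tolist())
goal([.4289,-.066],22.3,.054)
cv2.imwrite("pics/c8.png",cv2.resize(p[190:310,270:370],None,fx=5,fy=5,interpolation=cv2.INTER_CUBIC)[:,:,::-1])
```

```text
[[[0.4315, -0.0862, 0.0016], [0.4326, -0.0881, 0.0022], [0.4334, -0.0902, 0.002], [0.4341, -0.0925, 0.0008]], [[0.4302, -0.0867, 0.0021], [0.4307, -0.0891, 0.0004], [0.4321, -0.0908, 0.0024], [0.4328, -0.093, 0.0013]], [[0.4286, -0.0875, 0.0013], [0.4295, -0.0896, 0.0014], [0.4302, -0.0918, 0.0004], [0.4314, -0.0937, 0.0013]], [[0.4271, -0.0882, 0.0011], [0.4283, -0.0901, 0.0021], [0.429, -0.0923, 0.0012], [0.4299, -0.0944, 0.0011]], [[0.4254, -0.0891, -0.0001], [0.4269, -0.0907, 0.0022], [0.4274, -0.0932, 0.0005], [0.4285, -0.0951, 0.0011]]]
(array([ 0.0013, -0.0104,  0.0241]), array([-0.1626,  0.0158,  9.6499]))
```

View pics/c8.png

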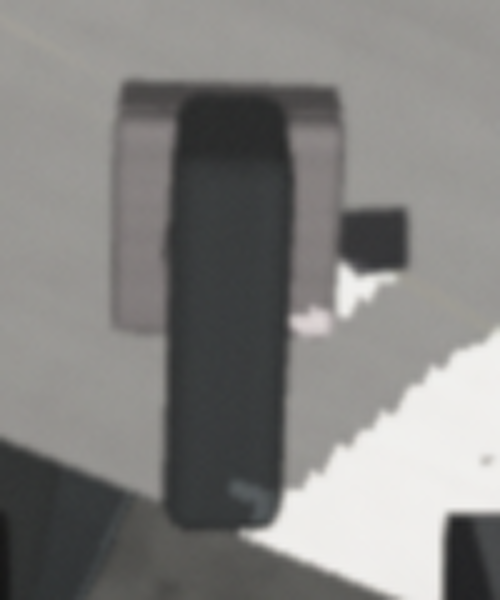

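The dark square beside the key is a flat mark on the plate at z≈0. Descending to grasp.

>>> servo_tool --increments "0 -0.01 0.024 -0.15 0 3 3.5; 0 -0.01 0.024 -0.15 0 6 3.5; 0 -0.01 0.024 -0.15 0 8 3.5; 0 -0.01 0.024 -0.15 0 9.6 3.5; 0 -0.01 0.024 -0.15 0 9.6 3.5; 0 -0.01 0.024 -0.15 0 9.6 3.5"

```text
time: 4.3
eef_pos: [0.4274, -0.0654, 0.0527]
tcp_rot: [0.98, 0.199, -0.0, -0.002]
contact_force: [-0.6, 0.2, -0.2]
opening: 0.412
```

>>> servo_tool --increments "0 0 0 0 0 0 2.2; 0 0 0 0 0 0 1.6; 0 0 0 0 0 0 1.2; 0 0 0 0 0 0 0.8; 0 0 0 0 0 0 0.8; 0 0 0 0 0 0 0.8; 0 0 0 0 0 0 0.8" --grip_force 50

```text
time: 4.88
eef_pos: [0.4287, -0.0663, 0.0543]
tcp_rot: [0.98, 0.198, 0.002, -0.001]
contact_force: [-0.1, 1.6, 6.6]
opening: 0.153
```

Run:
```python
from key import *
s=ctrl.get_state(); print(s["time"],s["qpos"],s["eef_pos"],s["contact_force"],s["opening"]*85.4,R.from_quat(s["tcp_rot"]).as_matrix())
```

```text
4.8833 [-0.39    0.0116  2.2809  0.0042  0.8475  0.78  ] [ 0.4287 -0.0663  0.0543] [-0.1328  1.6231  6.5918] 13.080036678254356 [[ 0.9218  0.3877  0.0027]
 [ 0.3877 -0.9218  0.0023]
 [ 0.0034 -0.001  -1.    ]]
```

>>> servo_tool --increments "0 0 0 0 0 -1.5 0.8; 0 0 0 0 0 -4 0.8; 0 0 0 0 0 -8 0.8; 0 0 0 0 0 -12 0.8; 0 0 0 0 0 -14 0.8; 0 0 0 0 0 -14 0.8; 0 0 0 0 0 -14 0.8"

```text
time: 5.47
eef_pos: [0.4274, -0.0664, 0.1931]
tcp_rot: [0.98, 0.198, 0.001, -0.001]
contact_force: [0.0, 0.8, -2.7]
opening: 0.156
```

Run:
```python
from key import *
s=ctrl.get_state(); print(s["time"],s["qpos"],s["eef_pos"],s["contact_force"],s["opening"]*85.4,R.from_quat(s["tcp_rot"]).as_matrix())
grab("wrist","w4"); grab("scene","s4")
p,d,K,T=load("s4"); print(proj(K,T,s["eef_pos"]))
Rt=R.from_quat(s["tcp_rot"]).as_matrix()
for f in("w4","s4"):
    p,d,K,T=load(f); X=cloud(d,K,T); L=(X-s["eef_pos"])@Rt
    m=(d>.05)&(abs(L[...,0])<.03)&(abs(L[...,1])<.019)&(L[...,2]>.016)&(L[...,2]<.06)
    q=L[m]*1000; print(f,len(q),q.min(0),q.max(0), np.percentile(q,[2,98],axis=0) if len(q) else 0)
```

```text
5.4667 [-0.3911 -0.2232  2.1978  0.003   1.1663  0.7805] [ 0.4274 -0.0664  0.1931] [ 0.0024  0.779  -2.6544] 13.359261428722009 [[ 0.9218  0.3876  0.0017]
 [ 0.3876 -0.9218  0.0023]
 [ 0.0025 -0.0014 -1.    ]]
[331.1539 229.1305]
w4 2045 [ -0.6276 -15.0908  27.9588] [16.2085 16.5626 56.286 ] [[  2.519  -14.5865  29.6574]
 [ 15.9974  16.0762  53.855 ]]
s4 449 [-24.8975 -15.4315  16.2583] [10.6207 16.1108 57.8391] [[-20.2504 -14.8406  26.1131]
 [  7.6727  14.9461  55.6667]]
```

View pics/w4.png

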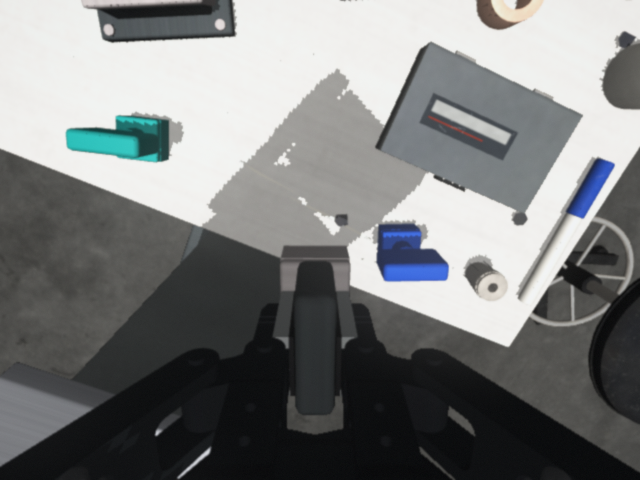

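View pics/s4.png

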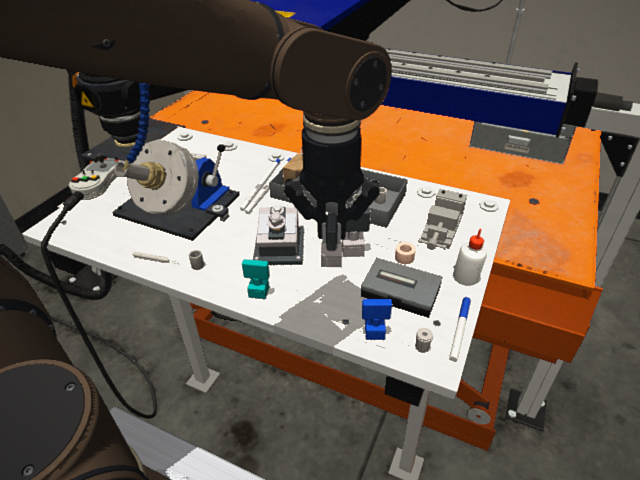

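Key held: socket mouth about 54–56 mm ahead of the TCP, centred within about 0.5 mm, nothing else moved. Next is a hover beside the screw, where the wrist camera sees both socket and head.

```bash
cat >> jig.py <<'E'
ax_=np.array([np.cos(PSI),np.sin(PSI),0]); E1=ax_-(ax_@N)*N; E1/=np.linalg.norm(E1); E2=np.cross(N,E1)
H0=np.array([.526,.094,.092]); HT=H0+.0136*E1-.002*E2-.0015*N
A=N-.042*E1-.009*E2; A/=np.linalg.norm(A)
def tool(axis,deg):
    x=np.cos(np.radians(deg))*E1+np.sin(np.radians(deg))*E2; x=x-(x@axis)*axis; x/=np.linalg.norm(x)
    return np.stack([x,np.cross(-axis,x),-axis],1)
E
python3 - <<'E'
from jig import *
Rt=tool(A,31.7); print(Rt); print("HT",HT,"A",A)
g=HT+.012*A-.040*Rt[:,0]+.054*A; print("goal",g)
print(inc(Rt,g))
g2=HT+.05*A-.040*Rt[:,0]+.054*A; print("higher",g2,inc(Rt,g2))
E
```

```text
[[ 0.524   0.8246  0.2132]
 [ 0.8258 -0.5532  0.1098]
 [ 0.2084  0.1185 -0.9708]]
HT [0.5392 0.098  0.0932] A [-0.2132 -0.1098  0.9708]
goal [0.5042 0.0577 0.149 ]
(array([-0.0603,  0.2402, -0.5925]), array([12.0223, -8.3105,  4.1341]))
higher [0.4961 0.0535 0.1859] (array([-0.0603,  0.2402, -0.5925]), array([11.1054, -8.2629,  0.4467]))
```

>>> servo_tool --increments "-0.01 0.04 -0.1 2 -1 0 0.8; -0.02 0.08 -0.2 5 -3.5 0 0.8; -0.03 0.12 -0.3 8 -6 0.2 0.8; -0.04 0.16 -0.4 11.1 -8.3 0.4 0.8; -0.05 0.2 -0.5 11.1 -8.3 0.4 0.8; -0.06 0.24 -0.59 11.1 -8.3 0.4 0.8; -0.06 0.24 -0.593 11.5 -8.3 2.4 0.8; -0.06 0.24 -0.593 12 -8.3 4.1 0.8; -0.06 0.24 -0.593 12 -8.3 4.1 0.8; -0.06 0.24 -0.593 12 -8.3 4.1 0.8"

```text
time: 6.4
eef_pos: [0.5032, 0.0573, 0.1481]
tcp_rot: [0.873, 0.473, 0.119, 0.002]
contact_force: [-0.4, 0.3, -2.0]
opening: 0.155
```

Run:
```python
from jig import *
s=ctrl.get_state(); print(s["time"],s["qpos"],s["eef_pos"],s["contact_force"],s["opening"]*85.4)
p,d,K,T=grab("wrist","w5"); Rt=R.from_quat(s["tcp_rot"]).as_matrix()
print("rot err",(R.from_matrix(Rt).inv()*R.from_matrix(tool(A,31.7))).as_rotvec())
X=cloud(d,K,T); L=(X-s["eef_pos"])@Rt*1000; Z=L[...,2]
m=(d>.05)&(abs(L[...,0])<22)&(abs(L[...,1])<25)&(Z>20)&(Z<60); q=L[m]; print("socket",len(q),np.percentile(q,[1,50,99],axis=0))
np.save("pics/L5.npy",L)
h=(X-HT)@N; m=(d>.05)&(np.linalg.norm(X-HT,axis=-1)<.03)
def tc(a,b): 
    k=X[m&(h>a)&(h<b)]; return np.stack([(k-HT)@E1,(k-HT)@E2],1)*1000
print("head",cv2.minAreaRect(tc(-.009,.004).astype(np.float32)),"collar",cv2.minEnclosingCircle(tc(-.021,-.013).astype(np.float32)),len(tc(-.009,.004)),np.histogram(h[m]*1000,bins=np.arange(-34,6,2)))
k=X[m&(h>-.021)&(h<-.013)]; n=planefit(k)[1]; print("collar n",n@E1,n@E2)
```

```text
6.4 [-0.1543 -0.0935  2.1889  0.1859  0.8622  0.3151] [0.5032 0.0573 0.1481] [-0.4162  0.3402 -1.9979] 13.240579827274582
rot err [-0.0036  0.0027  0.0004]
socket 2030 [[  1.4707 -14.8178  29.5789]
 [ 14.6209   0.4192  32.9239]
 [ 15.4065  16.267   54.1125]]
head ((0.21712350845336914, -0.022241592407226562), (20.478973388671875, 19.83716583251953), 31.38102149963379) collar ((0.7595822215080261, 0.011457644402980804), 17.40873146057129) 1580 (array([  0,   0,   0,   0,   0,   0,   0,   4, 727, 752,  44,   5,  36,   3,  72, 494, 654, 329,   4]), array([-34, -32, -30, -28, -26, -24, -22, -20, -18, -16, -14, -12, -10,  -8,  -6,  -4,  -2,   0,   2,   4]))
collar n -0.04718743809842771 -0.009214858493371083
```

View pics/w5.png

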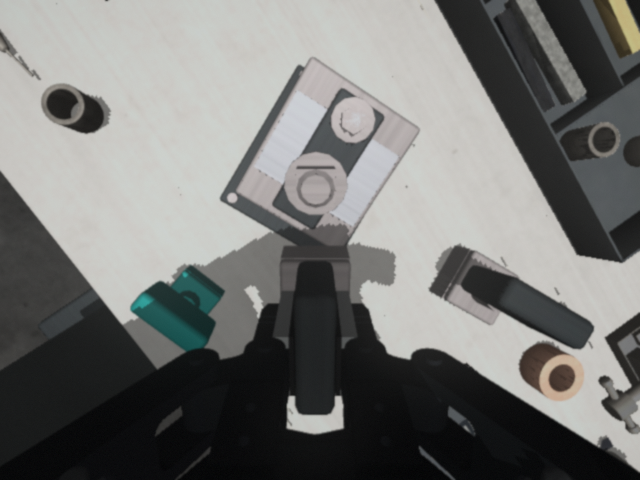

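Run:
```python
from jig import *
L=np.load("pics/L5.npy"); p,d,K,T=load("w5")
m=(d>.05)&(L[...,0]>15)&(L[...,0]<65)&(abs(L[...,1])<25)
for a,b in((60,69),(60,67.5),(78,88)):
    q=L[m&(L[...,2]>a)&(L[...,2]<b)]; print(a,b,len(q),q.mean(0),cv2.minAreaRect(q[:,:2].astype(np.float32)))
print(np.histogram(L[m][:,2],bins=np.arange(58,100,1)))
s=(d>.05)&(abs(L[...,0])<22)&(abs(L[...,1])<22)&(L[...,2]>31)&(L[...,2]<60)
q=L[s]
for z in range(31,58,3):
    k=q[(q[:,2]>z)&(q[:,2]<z+3)]; 
    if len(k)>5: print(z,len(k),k[:,0].mean(),np.percentile(k[:,0],95),k[:,1].min(),k[:,1].max())
```

```text
60 69 1451 [41.5563  0.9504 66.4857] ((41.23180389404297, 0.8980236053466797), (19.791025161743164, 20.185686111450195), 89.80264282226562)
60 67.5 1020 [41.5885  0.9786 65.7651] ((41.270748138427734, 0.919743537902832), (19.431184768676758, 19.46183967590332), 89.20762634277344)
78 88 1521 [43.8827  1.2219 81.3595] ((41.27640151977539, 1.097940444946289), (34.448509216308594, 34.15488052368164), 47.04619598388672)
(array([  0,   0,   0,   0,   0,  10, 194, 441, 256, 273, 277,  70,  28,   4,   1,   4,  27,   7,   0,  11,  19,  38, 362, 842, 248,  12,   0,   0,   0,   0,   0,   0,   0,   0,   2,  20, 147, 379,
       574, 502, 117]), array([58, 59, 60, 61, 62, 63, 64, 65, 66, 67, 68, 69, 70, 71, 72, 73, 74, 75, 76, 77, 78, 79, 80, 81, 82, 83, 84, 85, 86, 87, 88, 89, 90, 91, 92, 93, 94, 95, 96, 97, 98, 99]))
31 503 10.170380548390785 15.206722651611202 -15.116660508876993 16.543582327005154
34 132 14.925069410052647 15.294745382521473 -14.88639803074796 16.39624523781132
37 169 14.896433636132912 15.325430489440269 -14.732614534988494 16.468232193733655
40 151 14.937655119127971 15.321091166794236 -14.882260198236162 16.36404570540048
43 139 14.966063030269416 15.27648147860088 -14.821064396226285 16.484785822524287
46 126 14.960848297814701 15.2331051552725 -14.88401894538911 16.33808575505976
49 128 14.923315479404426 15.29030836841723 -14.793094525503905 16.442455969571917
52 102 14.926337853221398 15.311977347893158 -14.986932577436306 16.23203870276723
55 9 14.682089683795706 14.818521333630283 -12.590946834980665 -1.0949806208947177
```

In the same camera the head is at tool (41.2, 0.9), collar at z 81.3, socket centre at (−0.8, 0.8), mouth at z≈55. So the shift is +42 mm in x, with rotation within 0.2°.

>>> servo_tool --increments "0 0 0 1.5 0 0 0.8; 0 0 0 3 0 0 0.8; 0 0 0 4.2 0 0 0.8; 0 0 0 4.2 0 0 0.8; 0 0 0 4.2 0 0 0.8; 0 0 0 4.2 0 0.3 0.8; 0 0 0 4.2 0 0.6 0.8; 0 0 0 4.2 0 0.6 0.8"

```text
time: 7.12
eef_pos: [0.528, 0.0918, 0.1534]
tcp_rot: [0.873, 0.473, 0.121, 0.003]
contact_force: [0.2, -0.0, -2.4]
opening: 0.16
```

```bash
cat > st.py <<'E'
from jig import *
def rep(axis=A,deg=31.7):
    s=ctrl.get_state(); Rt=R.from_quat(s["tcp_rot"]).as_matrix(); print("t",s["time"],"q",s["qpos"],"p",s["eef_pos"],"op",s["opening"]*85.4)
    print("F tool",Rt.T@s["contact_force"],"M",s["wrist_torque"],"roterr",(R.from_matrix(Rt).inv()*R.from_matrix(tool(axis,deg))).as_rotvec())
    m=s["eef_pos"]+.055*Rt[:,2]-HT; print("mouth rel head_top (E1,E2,axis) mm",1000*m@E1,1000*m@E2,1000*m@A)
    return s,Rt
E
python3 -c "
from st import *
rep()"
```

```text
t 7.1167 q [-0.0728 -0.0358  2.1242  0.1652  0.8509  0.4088] p [0.528  0.0918 0.1534] op 13.634653537447562
F tool [-0.4237 -0.0984  2.3656] M [-0.0977  0.2074  0.0432] roterr [0.0018 0.0005 0.0004]
mouth rel head_top (E1,E2,axis) mm 1.800002329750347 -0.39442538758050105 6.499762601336578
```

>>> servo_tool --increments "0 0 0 0 0 0.3 0.8; 0 0 0 0 0 0.6 0.8; 0 0 0 0 0 0.8 0.8; 0 0 0 0 0 1.0 0.8; 0 0 0 0 0 1.0 0.8"

```text
time: 7.53
eef_pos: [0.5306, 0.0935, 0.1445]
tcp_rot: [0.873, 0.473, 0.121, 0.003]
contact_force: [-1.3, -0.3, -0.5]
opening: 0.156
```

```bash
python3 -c "
from st import *
rep()"
```

```text
t 7.5333 q [-0.0692 -0.0163  2.1238  0.1679  0.8315  0.4075] p [0.5306 0.0935 0.1445] op 13.301102200631075
F tool [-1.0216 -1.018   0.1677] M [0.0075 0.4163 0.0532] roterr [ 0.0018 -0.0001  0.0011]
mouth rel head_top (E1,E2,axis) mm 3.0609077954481902 -0.02707752039223568 -2.937477230407781
```

>>> servo_tool --increments "0 0 0 0 0 0.2 0.8; 0 0 0 0 0 0.4 0.8; 0 0 0 0 0 0.6 0.8; 0 0 0 0 0 0.6 0.8"

```text
time: 7.87
eef_pos: [0.5324, 0.0941, 0.1401]
tcp_rot: [0.872, 0.473, 0.122, 0.004]
contact_force: [-7.4, -0.5, 6.7]
opening: 0.157
```

```bash
python3 -c "
from st import *
rep()"
```

```text
t 7.8667 q [-0.0676 -0.006   2.1227  0.1689  0.8212  0.4064] p [0.5324 0.0941 0.1401] op 13.420679270124216
F tool [-2.8345 -5.0029 -8.1002] M [-0.0012  1.1936  0.1894] roterr [ 0.0025 -0.0004  0.0019]
mouth rel head_top (E1,E2,axis) mm 4.0544852953787816 -0.20418847458257916 -7.614666913450047
```

>>> servo_tool --increments "0 0 0 0 0 0 0.8; 0 0 0 0 0 0 0.8; 0 0 0 0 0 0 0.8; 0 0 0 0 0 0 0.8"

```text
time: 8.2
eef_pos: [0.5323, 0.0941, 0.1403]
tcp_rot: [0.872, 0.473, 0.122, 0.004]
contact_force: [-6.6, -0.3, 6.9]
opening: 0.157
```

```bash
python3 -c "
from st import *
rep(); grab('wrist','w6'); grab('scene','s6')
p,d,K,T=load('s6'); cv2.imwrite('pics/c9.png',cv2.resize(p[150:270,230:330],None,fx=6,fy=5,interpolation=cv2.INTER_CUBIC)[:,:,::-1])
"
```

```text
t 8.2 q [-0.0676 -0.0064  2.1229  0.1689  0.8212  0.4065] p [0.5323 0.0941 0.1403] op 13.39449850285683
F tool [-2.282  -4.3907 -8.1436] M [0.0072 1.1568 0.1339] roterr [ 0.0028 -0.0006  0.0018]
mouth rel head_top (E1,E2,axis) mm 4.079438455225739 -0.21618589529210253 -7.466503071246162
```

View pics/c9.png

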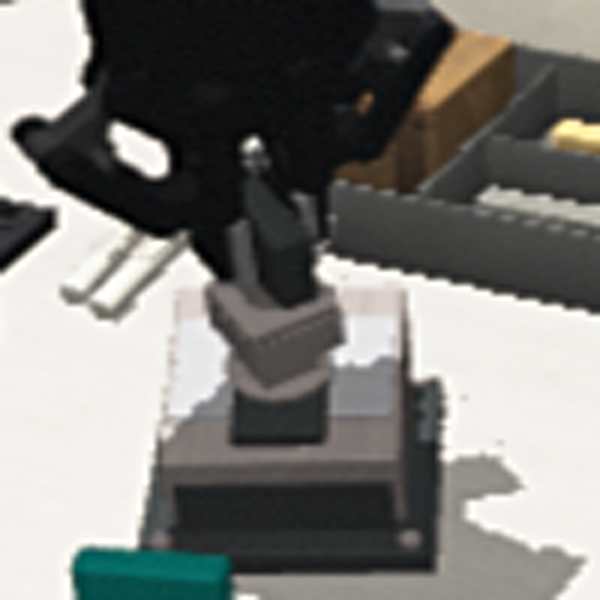

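View pics/w6.png

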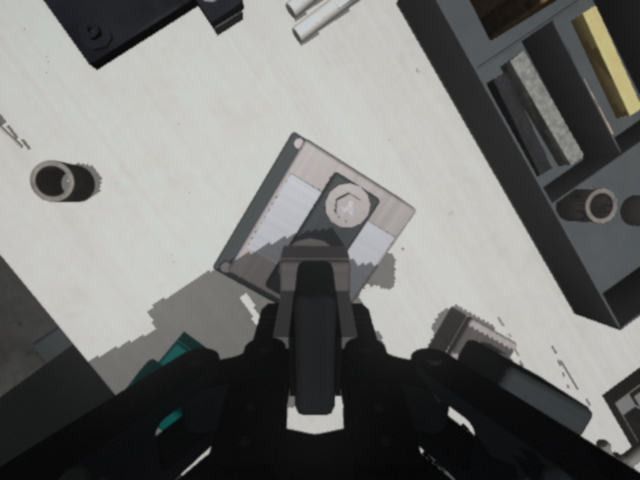

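```bash
cat > gap.py <<'E'
from st import *
def gap(f):
    s=ctrl.get_state(); Rt=R.from_quat(s["tcp_rot"]).as_matrix()
    p,d,K,T=load(f); X=cloud(d,K,T); L=(X-s["eef_pos"])@Rt*1000
    k=(d>.05)&(abs(L[...,1])<25)&(L[...,0]>10)&(L[...,0]<20)&(L[...,2]>33)&(L[...,2]<58); q=L[k]
    xf=np.median(q[:,0]); zb=np.percentile(q[:,2],99); 
    # face plane
    a=np.polyfit(q[abs(q[:,0]-xf)<1][:,2],q[abs(q[:,0]-xf)<1][:,0],1)
    print("face x",xf,"slope x/z",a[0],"zbot",zb,"y",np.percentile(q[:,1],[1,99]))
    m=(d>.05)&(L[...,0]>5)&(L[...,0]<32)&(abs(L[...,1])<26)&(L[...,2]>56)&(L[...,2]<100)
    h=np.histogram(L[m][:,2],bins=np.arange(56,100,1)); print([(int(b),int(c)) for c,b in zip(*h) if c>3])
    return L,d,m
E
python3 - <<'E'
from gap import *
L,d,m=gap("w6")
for lo,hi in((58,76),):
    q=L[m&(L[...,2]>lo)&(L[...,2]<hi)]; c=planefit(q/1000); print(len(q),q.mean(0),"normal tool",c[1]*-1)
    # arc fit: outer boundary of collar: per y-bin max x
    B=[]
    for y in np.arange(-16,16,1.):
        k=q[(q[:,1]>=y)&(q[:,1]<y+1)]
        if len(k)>2: B.append((k[:,0].max(),y+.5))
    B=np.array(B); 
    from scipy.optimize import least_squares
    r=least_squares(lambda c:np.hypot(B[:,0]-c[0],B[:,1]-c[1])-17.5,[0,0],loss="soft_l1"); print("collar ctr tool xy",r.x,np.abs(r.fun).max(),len(B))
E
```

```text
face x 14.868557218920404 slope x/z -0.003410088865395801 zbot 53.93141563762728 y [-14.9024  15.9595]
[(66, 15), (67, 89), (68, 111), (69, 32), (70, 120), (71, 175), (72, 42), (75, 26), (76, 173), (77, 166), (78, 292), (79, 727), (80, 389), (81, 48), (82, 17), (83, 67), (84, 471), (85, 763), (86, 302), (87, 30), (88, 18), (89, 4)]
613 [21.3995  9.8452 70.215 ] normal tool [ 0.1368  0.0395 -0.9898]
collar ctr tool xy [-1.8894  1.5138] 18.91604857706207 26
```

Run:
```python
from gap import *
from scipy.optimize import least_squares
L,d,m=gap("w6")
q=L[m&(L[...,2]>65)&(L[...,2]<70)&(L[...,0]<24)]; print(q.min(0),q.max(0),q.mean(0)); n=planefit(q/1000)[1]; print("collar normal in tool",-n, "k",len(q))
B=[]
for y in np.arange(-16,16,1.):
    k=q[(q[:,1]>=y)&(q[:,1]<y+1)]
    if len(k)>2: B.append((k[:,0].max(),y+.5))
B=np.array(B)
r=least_squares(lambda c:np.hypot(B[:,0]-c[0],B[:,1]-c[1])-17.5,[0,0],loss="soft_l1",f_scale=.3); print("ctr",r.x,np.abs(r.fun).max(),len(B),B.tolist())
k=(d>.05)&(L[...,2]>33)&(L[...,2]<53)&(L[...,0]>13)&(L[...,0]<17)&(abs(L[...,1])<20); f=L[k]
a=np.polyfit(f[:,1],f[:,0],1); print("socket face yaw slope dx/dy",a, "deg",np.degrees(np.arctan(a[0])), "y ext",f[:,1].min(),f[:,1].max())
```

```text
face x 14.868557218920404 slope x/z -0.003410088865395801 zbot 53.93141563762728 y [-14.9024  15.9595]
[(66, 15), (67, 89), (68, 111), (69, 32), (70, 120), (71, 175), (72, 42), (75, 26), (76, 173), (77, 166), (78, 292), (79, 727), (80, 389), (81, 48), (82, 17), (83, 67), (84, 471), (85, 763), (86, 302), (87, 30), (88, 18), (89, 4)]
[ 10.1075 -13.0237  66.3587] [14.6058  9.014  69.9987] [12.0918 -1.9812 68.0995]
collar normal in tool [ 0.0147  0.0246 -0.9996] k 241
ctr [-3.1433 -2.1149] 0.3287903200130806 20 [[11.417752576956882, -11.5], [12.250272710456263, -10.5], [12.930759604516803, -9.5], [13.222857216550514, -8.5], [13.572023841570328, -7.5], [13.593728875150846, -6.5], [13.990218670603097, -5.5], [14.12685144141503, -4.5], [13.971925718277571, -3.5], [14.515479528975478, -2.5], [14.60583684968785, -1.5], [14.254859923213003, -0.5], [14.031063005396863, 0.5], [14.256696748918019, 1.5], [13.641748115088804, 2.5], [13.559036444112309, 3.5], [12.976071563515704, 4.5], [12.858056826385528, 5.5], [11.988314494103204, 6.5], [11.287373676889636, 7.5]]
socket face yaw slope dx/dy [-0.0047 14.8767] deg -0.27143355121369744 y ext -15.110598788337969 16.285412262349436
```

The key stopped 13 mm high on the cone: the arm settled about 3 mm off to the side (collar centre at tool (−3.1, −2.1), socket at (−0.9, +0.6)). I'll back off a little, correct and re-measure.

>>> servo_tool --increments "0 0 0 0 0 -0.3 0.8; 0 0 0 -0.1 -0.1 -0.6 0.8; 0 0 0 -0.2 -0.24 -0.6 0.8; 0 0 0 -0.2 -0.24 -0.6 0.8; 0 0 0 -0.2 -0.24 -0.6 0.8; 0 0 0 -0.2 -0.24 -0.6 0.8"

```text
time: 8.8
eef_pos: [0.5278, 0.093, 0.1435]
tcp_rot: [0.873, 0.473, 0.122, 0.004]
contact_force: [-0.3, 0.3, -2.4]
opening: 0.16
```

```bash
cat >> gap.py <<'E'
from scipy.optimize import least_squares
def full(f,lo,hi):
    rep(); L,d,m=gap(f)
    q=L[m&(L[...,2]>lo)&(L[...,2]<hi)&(L[...,0]<24)]
    if len(q)<30: print("few",len(q)); return
    n=planefit(q/1000)[1]; print("collar up normal in tool",-n, "k",len(q),"meanz",q.mean(0))
    B=[]
    for y in np.arange(-16,16,1.):
        k=q[(q[:,1]>=y)&(q[:,1]<y+1)]
        if len(k)>2: B.append((k[:,0].max(),y+.5))
    B=np.array(B)
    r=least_squares(lambda c:np.hypot(B[:,0]-c[0],B[:,1]-c[1])-17.5,[0,0],loss="soft_l1",f_scale=.3); print("collar ctr",r.x,np.abs(r.fun).max(),len(B))
    k=(d>.05)&(L[...,2]>33)&(L[...,2]<53)&(L[...,0]>13)&(L[...,0]<17)&(abs(L[...,1])<20); f=L[k]
    print("socket ctr",np.median(f[:,0])-15.75,(np.percentile(f[:,1],.5)+np.percentile(f[:,1],99.5))/2)
E
python3 - <<'E'
from gap import *
grab("wrist","w7"); full("w7",70,76.5)
E
```

```text
t 8.85 q [-0.0705 -0.0223  2.1315  0.1682  0.8286  0.4059] p [0.5278 0.093  0.1436] op 13.190557846963078
F tool [-0.6516 -0.37    1.93  ] M [-0.0906  0.1788 -0.0405] roterr [ 0.003  -0.0004  0.001 ]
mouth rel head_top (E1,E2,axis) mm 0.22501198753471416 0.6651396677388782 -3.1326381365066585
face x 14.882872698209379 slope x/z -0.00016036516410061823 zbot 55.10386028175426 y [-14.8024  16.1872]
[(66, 12), (67, 139), (68, 241), (69, 71), (70, 20), (74, 34), (75, 104), (76, 41), (77, 4), (79, 9), (80, 89), (81, 149), (82, 150), (83, 695), (84, 539), (85, 105), (86, 12), (87, 47), (88, 359), (89, 801), (90, 357), (91, 61), (92, 18), (93, 6)]
few 23
```

Run:
```python
from gap import *
full("w7",65,71)
```

```text
t 8.85 q [-0.0705 -0.0223  2.1315  0.1682  0.8286  0.4059] p [0.5278 0.093  0.1436] op 13.190557846963078
F tool [-0.6516 -0.37    1.93  ] M [-0.0906  0.1788 -0.0405] roterr [ 0.003  -0.0004  0.001 ]
mouth rel head_top (E1,E2,axis) mm 0.22501198753471416 0.6651396677388782 -3.1326381365066585
face x 14.882872698209379 slope x/z -0.00016036516410061823 zbot 55.10386028175426 y [-14.8024  16.1872]
[(66, 12), (67, 139), (68, 241), (69, 71), (70, 20), (74, 34), (75, 104), (76, 41), (77, 4), (79, 9), (80, 89), (81, 149), (82, 150), (83, 695), (84, 539), (85, 105), (86, 12), (87, 47), (88, 359), (89, 801), (90, 357), (91, 61), (92, 18), (93, 6)]
collar up normal in tool [ 0.0587  0.0216 -0.998 ] k 483 meanz [13.3728  1.1125 68.3963]
collar ctr [-0.3032  0.7012] 0.5538049715139799 27
socket ctr -0.8560360782468415 0.7351586732254303
```

The screw was tipped to roughly in line with the hole, so I'll align the key to the hole axis N and re-centre on the head.

Run:
```python
from st import *
s=ctrl.get_state(); R0=R.from_quat(s["tcp_rot"]); Rg=R.from_matrix(tool(N,31.7)); w=R0.inv()*Rg; print(w.as_rotvec(), np.array([0,0,5.5])-w.apply([0,0,5.5])+[.12,.02,0])
```

```text
[ 0.0174 -0.0408  0.0012] [0.3443 0.116  0.0054]
```

>>> servo_tool --increments "0 0 0 0 0 -0.3 0.8; 0.017 -0.041 0 0.2 0.1 -0.3 0.8; 0.017 -0.041 0 0.34 0.12 -0.3 0.8; 0.017 -0.041 0 0.34 0.12 -0.3 0.8; 0.017 -0.041 0 0.34 0.12 -0.3 0.8; 0.017 -0.041 0 0.34 0.12 -0.3 0.8; 0.017 -0.041 0 0.34 0.12 -0.3 0.8"

```text
time: 9.43
eef_pos: [0.5298, 0.0948, 0.1477]
tcp_rot: [0.875, 0.474, 0.1, 0.006]
contact_force: [-0.5, 0.1, -2.1]
opening: 0.158
```

```bash
sed -i 's/def rep(axis=A/def rep(axis=N/' st.py
python3 - <<'E'
from gap import *
grab("wrist","w8"); full("w8",67,74)
E
```

```text
t 9.4833 q [-0.0534 -0.0052  2.1014  0.1226  0.8716  0.454 ] p [0.5298 0.0948 0.1477] op 13.119344945710118
F tool [ 0.6777 -0.7805  2.6244] M [-0.0683  0.1644 -0.0009] roterr [ 0.0006 -0.0002  0.0013]
mouth rel head_top (E1,E2,axis) mm 1.2085000018369305 1.0477465381203617 0.30470581824967924
face x 14.946359936075694 slope x/z -0.0008641553414983769 zbot 55.16553387209597 y [-14.7009  16.1629]
[(69, 16), (70, 182), (71, 241), (72, 52), (73, 18), (74, 5), (76, 42), (77, 103), (78, 41), (81, 7), (82, 56), (83, 165), (84, 65), (85, 323), (86, 795), (87, 272), (88, 35), (89, 12), (90, 20), (91, 413), (92, 877), (93, 229), (94, 49), (95, 15)]
collar up normal in tool [-0.0126 -0.0048 -0.9999] k 509 meanz [12.6802  1.0738 71.2482]
collar ctr [-0.7799  0.732 ] 0.36924547828905574 28
socket ctr -0.7962327611429902 0.7308936010161631
```

>>> servo_tool --increments "0 0 0 0 0 0.2 0.8; 0 0 0 0 0 0.4 0.8; 0 0 0 0 0 0.6 0.8; 0 0 0 0 0 0.6 0.8; 0 0 0 0 0 0.6 0.8; 0 0 0 0 0 0.6 0.8"

```text
time: 9.98
eef_pos: [0.5312, 0.0954, 0.142]
tcp_rot: [0.875, 0.474, 0.1, 0.006]
contact_force: [0.3, 0.4, -3.0]
opening: 0.157
```

Run:
```python
from gap import *
grab("wrist","w9"); full("w9",61,68)
```

```text
t 10.0333 q [-0.052   0.0063  2.1017  0.1233  0.8596  0.4537] p [0.5312 0.0954 0.1421] op 13.140781468826377
F tool [ 0.3988 -0.7983  1.8083] M [-0.0532  0.1525  0.0084] roterr [ 0.0009 -0.0002  0.0014]
mouth rel head_top (E1,E2,axis) mm 1.5956699423663834 0.9620452033074117 -5.558558633204205
face x 14.903381053110571 slope x/z -0.0026335713676570085 zbot 55.1762889771311 y [-14.6994  16.1891]
[(63, 7), (64, 84), (65, 170), (66, 56), (67, 19), (70, 33), (71, 109), (72, 66), (75, 5), (76, 50), (77, 170), (78, 71), (79, 248), (80, 807), (81, 398), (82, 47), (83, 15), (84, 25), (85, 328), (86, 912), (87, 343), (88, 52), (89, 22)]
collar up normal in tool [ 0.045   0.0085 -0.999 ] k 336 meanz [13.6536  0.9137 65.492 ]
collar ctr [-1.0351  0.5667] 0.6286410187670306 24
socket ctr -0.8397103844576215 0.703338764917186
```

The gap is now about 10 mm with no contact force, so the square has entered. Continuing down.

>>> servo_tool --increments "0 0 0 0 0 0.2 0.8; 0 0 0 0 0 0.4 0.8; 0 0 0 0 0 0.6 0.8; 0 0 0 0 0 0.75 0.8; 0 0 0 0 0 0.75 0.8; 0 0 0 0 0 0.75 0.8; 0 0 0 0 0 0.75 0.8"

```text
time: 10.62
eef_pos: [0.5325, 0.096, 0.1347]
tcp_rot: [0.875, 0.474, 0.1, 0.006]
contact_force: [0.6, 0.9, -3.2]
opening: 0.152
```

Run:
```python
from gap import *
grab("wrist","w10"); full("w10",55.5,61)
```

```text
t 10.6667 q [-0.0506  0.0203  2.1028  0.1247  0.8444  0.4528] p [0.5326 0.096  0.1348] op 13.273674027059704
F tool [-1.1471 -0.221   1.7203] M [-0.1271  0.122  -0.0088] roterr [ 0.001  -0.0003  0.0014]
mouth rel head_top (E1,E2,axis) mm 1.6211945833867665 0.9655913428837023 -13.000652166061036
face x 14.926469694623245 slope x/z -0.002408814136730775 zbot 57.858151164496114 y [-14.6697  16.1851]
[(56, 10), (57, 59), (58, 54), (59, 22), (60, 11), (62, 9), (63, 82), (64, 121), (65, 12), (68, 12), (69, 126), (70, 140), (71, 84), (72, 551), (73, 779), (74, 180), (75, 24), (76, 15), (77, 79), (78, 690), (79, 787), (80, 143), (81, 35), (82, 12)]
collar up normal in tool [ 0.8276  0.0017 -0.5613] k 156 meanz [15.0722  1.0643 58.282 ]
collar ctr [-0.9981  0.4315] 0.43718474202130864 18
socket ctr -0.8208044545564981 0.7752030175975007
```

>>> servo_tool --increments "0 0 0 0 0 0.15 0.8; 0 0 0 0 0 0.3 0.8; 0 0 0 0 0 0.35 0.8; 0 0 0 0 0 0.35 0.8; 0 0 0 0 0 0.35 0.8; 0 0 0 0 0 0.35 0.8"

```text
time: 11.17
eef_pos: [0.5334, 0.0963, 0.1316]
tcp_rot: [0.875, 0.474, 0.1, 0.006]
contact_force: [-1.0, 0.0, 0.4]
opening: 0.158
```

Run:
```python
from gap import *
rep()
```

```text
t 11.1667 q [-0.0499  0.0267  2.103   0.1254  0.8374  0.4523] p [0.5334 0.0963 0.1316] op 13.515678174958364
F tool [-0.4677 -0.792  -0.5306] M [ 0.018   0.1466 -0.0052] roterr [ 0.0013 -0.0005  0.0015]
mouth rel head_top (E1,E2,axis) mm 1.8132031950930156 0.88873430204346 -16.296941629885087
```

>>> servo_tool --increments "0 0 0 0 0 0.1 0.8; 0 0 0 0 0 0.15 0.8; 0 0 0 0 0 0.15 0.8; 0 0 0 0 0 0.15 0.8; 0 0 0 0 0 0.15 0.8"

```text
time: 11.58
eef_pos: [0.5337, 0.0965, 0.1302]
tcp_rot: [0.875, 0.474, 0.1, 0.006]
contact_force: [-1.1, -0.2, 3.1]
opening: 0.154
```

Run:
```python
from gap import *
rep(); grab("wrist","w11"); grab("scene","s11"); p=load("s11")[0]; q=load("w11")[0]
a=cv2.resize(p[150:270,230:330],(500,600),interpolation=cv2.INTER_CUBIC); b=cv2.resize(q[150:300,260:380],(300,375),interpolation=cv2.INTER_CUBIC)
o=np.zeros((600,800,3),np.uint8); o[:,:500]=a; o[:375,500:]=b; cv2.imwrite("pics/c11.png",o[:,:,::-1])
gap("w11")
```

```text
t 11.5833 q [-0.0495  0.0294  2.103   0.1258  0.8343  0.4522] p [0.5337 0.0965 0.1302] op 13.140571437121379
F tool [-0.2068 -0.4468 -3.2279] M [0.1478 0.1765 0.0736] roterr [ 0.0015 -0.0007  0.0014]
mouth rel head_top (E1,E2,axis) mm 1.9659791904681505 0.8997702817294262 -17.7007226005929
face x 15.052958136186815 slope x/z 0.007295927705669983 zbot 56.442580507651364 y [-14.7235  16.2343]
[(56, 14), (57, 9), (58, 65), (59, 145), (60, 35), (63, 7), (64, 80), (65, 179), (66, 77), (67, 393), (68, 824), (69, 272), (70, 40), (71, 14), (72, 36), (73, 486), (74, 958), (75, 252), (76, 46), (77, 14)]
```

View pics/c11.png

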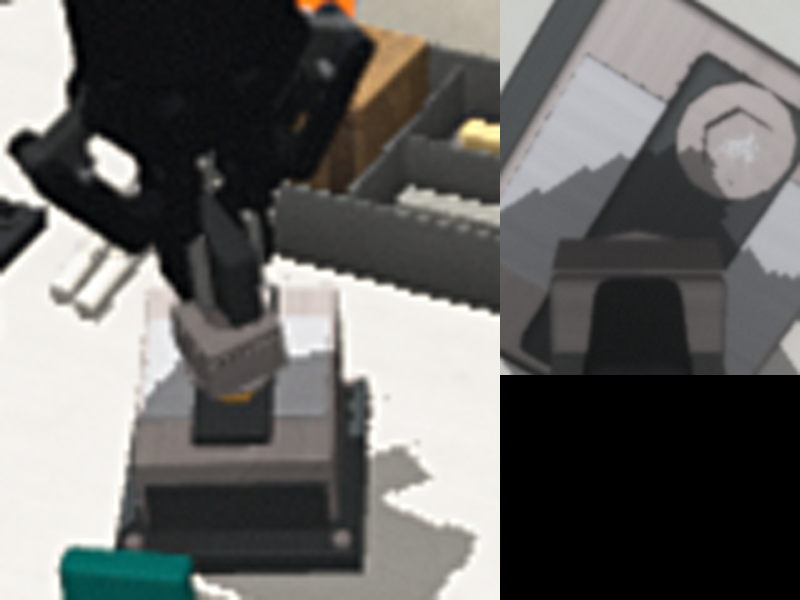

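Seated: mouth at collar level, about 5 N axial contact, in line with N to 0.002 rad. Now a bit more gentle press, then the turn in two parts.

>>> servo_tool --increments "0 0 0 0 0 0.08 0.8; 0 0 0.1 0 0 0.08 0.8; 0 0 0.2 0 0 0.08 0.8; 0 0 0.3 0 0 0.08 0.8; 0 0 0.4 0 0 0.08 0.8; 0 0 0.4 0 0 0.08 0.8; 0 0 0.4 0 0 0.08 0.8; 0 0 0.4 0 0 0.08 0.8"

```text
time: 12.35
eef_pos: [0.5338, 0.0964, 0.1293]
tcp_rot: [0.951, 0.292, 0.099, -0.014]
contact_force: [-1.8, 0.1, 4.6]
opening: 0.156
```

Run:
```python
from gap import *
rep(N,31.7-np.degrees(.4)); grab("wrist","w12"); gap("w12")
```

```text
t 12.35 q [-0.0495  0.0312  2.1032  0.1257  0.8326  0.8501] p [0.5338 0.0964 0.1293] op 13.298361701695516
F tool [-0.4815 -0.9221 -4.8632] M [0.0684 0.2397 0.0597] roterr [ 0.0011 -0.0009  0.0035]
mouth rel head_top (E1,E2,axis) mm 1.7774022700093897 0.8262864281734869 -18.658472705982007
face x 15.350276423859839 slope x/z 0.006728383781734569 zbot 56.535349121224094 y [-14.7091  16.2224]
[(56, 20), (58, 11), (63, 72), (64, 157), (65, 56), (66, 360), (67, 969), (68, 323), (69, 37), (71, 27), (72, 411), (73, 1035), (74, 305), (75, 6)]
```

>>> servo_tool --increments "0 0 0.1 0 0 0 0.8; 0 0 0.2 0 0 0 0.8; 0 0 0.3 0 0 0.01 0.8; 0 0 0.4 0 0 0.02 0.8; 0 0 0.5 0 0 0.02 0.8; 0 0 0.6 0 0 0.03 0.8; 0 0 0.6 0 0 0.03 0.8; 0 0 0.6 0 0 0.03 0.8"

```text
time: 13.07
eef_pos: [0.5339, 0.0962, 0.1289]
tcp_rot: [0.995, -0.002, 0.091, -0.042]
contact_force: [-0.7, -1.3, 4.1]
opening: 0.156
```

Run:
```python
from gap import *
rep(N,31.7-np.degrees(1.0)); grab("wrist","w13"); gap("w13")
```

```text
t 13.0667 q [-0.0497  0.0318  2.1033  0.1252  0.8316  1.4489] p [0.5339 0.0962 0.1289] op 13.360169493709863
F tool [ 0.1097  0.9016 -4.2592] M [-0.206   0.1456 -0.0183] roterr [ 0.0009 -0.0015  0.0047]
mouth rel head_top (E1,E2,axis) mm 1.7296712179179816 0.5820867037103362 -18.999479870914985
face x 15.83774278232497 slope x/z 0.0066242065397905 zbot 56.4078690643024 y [-14.7058  16.0175]
[(56, 23), (57, 46), (58, 67), (59, 6), (62, 9), (63, 149), (64, 169), (65, 88), (66, 565), (67, 782), (68, 171), (69, 22), (70, 9), (71, 66), (72, 619), (73, 819), (74, 122), (75, 8)]
```

View pics/w13.png

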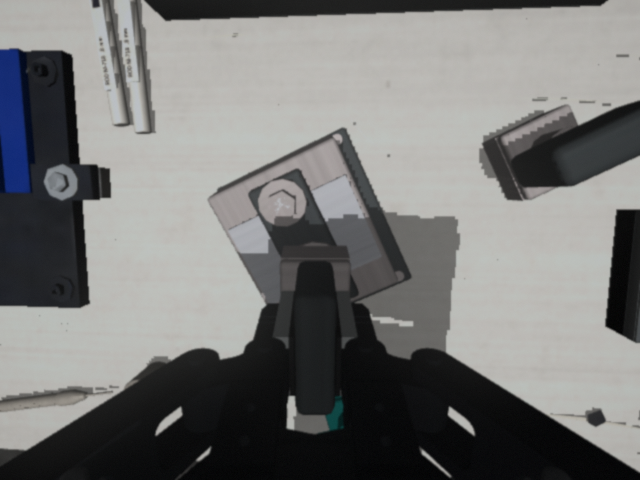

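>>> servo_tool --increments "0 0 0.1 0 0 0 0.8; 0 0 0.2 0 0 0.01 0.8; 0 0 0.3 0 0 0.01 0.8; 0 0 0.4 0 0 0.02 0.8; 0 0 0.5 0 0 0.02 0.8; 0 0 0.6 0 0 0.03 0.8; 0 0 0.66 0 0 0.03 0.8; 0 0 0.66 0 0 0.03 0.8; 0 0 0.66 0 0 0.03 0.8"

```text
time: 13.87
eef_pos: [0.5339, 0.0961, 0.1285]
tcp_rot: [0.941, -0.324, 0.072, -0.069]
contact_force: [-2.9, -3.7, 4.6]
opening: 0.156
```

Run:
```python
from gap import *
s,Rt=rep(N,31.7-np.degrees(1.66)); grab("wrist","w14"); L,d,m=gap("w14")
x=Rt[:,0]; print("tool x angle in jig deg",np.degrees(np.arctan2(x@E2,x@E1)), "axis vs N (E1,E2)",-Rt[:,2]@E1,-Rt[:,2]@E2)
k=(d>.05)&(L[...,2]>33)&(L[...,2]<52)&(L[...,0]>13)&(L[...,0]<18)&(abs(L[...,1])<14); f=L[k]; a=np.polyfit(f[:,1],f[:,0],1); print("face yaw deg in tool",np.degrees(a[0]))
```

```text
t 13.8667 q [-0.0498  0.0324  2.1035  0.1246  0.8312  2.109 ] p [0.5339 0.0961 0.1285] op 13.30412754208578
F tool [ 0.4529  3.7789 -5.3631] M [-0.5816  0.1477 -0.0271] roterr [ 0.0003 -0.0017  0.0048]
mouth rel head_top (E1,E2,axis) mm 1.510177879432112 0.44575257094448706 -19.348514660405222
face x 16.181487377812854 slope x/z 0.00537784631975479 zbot 56.66592109992861 y [-15.1958  15.6913]
[(56, 16), (57, 6), (62, 11), (63, 89), (64, 62), (65, 119), (66, 561), (67, 410), (68, 118), (69, 50), (70, 49), (71, 284), (72, 1172), (73, 808), (74, 208), (75, 82), (76, 17), (77, 5), (80, 4)]
tool x angle in jig deg -63.13471226568195 axis vs N (E1,E2) -0.0004782584529246592 0.0017056371650307493
face yaw deg in tool -0.09585578914569022
```

The tool turned 94.8° (quarter turn plus about 4.4° of socket play) and the axis is within 0.002 rad of N. I'll ease the side and axial load before letting go.

>>> servo_tool --increments "0 0 0 0 0.04 -0.08 0.8; 0 0 0 0 0.06 -0.15 0.8; 0 0 0 0 0.06 -0.15 0.8; 0 0 0 0 0.06 -0.15 0.8"

```text
time: 14.25
eef_pos: [0.5334, 0.0959, 0.1298]
tcp_rot: [0.94, -0.326, 0.073, -0.07]
contact_force: [0.9, -2.4, 2.4]
opening: 0.159
```

Run:
```python
from gap import *
s,Rt=rep(N,31.7-np.degrees(1.66)); print(-Rt[:,2]@E1,-Rt[:,2]@E2)
```

```text
t 14.25 q [-0.0506  0.0289  2.1044  0.1259  0.8331  2.1105] p [0.5334 0.0959 0.1298] op 13.577997544117705
F tool [ 2.4063  0.8715 -2.4269] M [-0.4666 -0.2545  0.042 ] roterr [-0.0009 -0.0019  0.0019]
mouth rel head_top (E1,E2,axis) mm 1.3604082780674136 0.5179683684069091 -17.942658721495384
-0.0016315133900196375 0.0012610263860194889
```

>>> servo_tool --increments "0 0 0 0.04 0 -0.05 0.8; 0 0 0 0.04 0 -0.05 0.8; 0 0 0 0.04 0 -0.05 1.4; 0 0 0 0.04 0 -0.05 1.6; 0 0 0 0.04 0 -0.05 2.0; 0 0 0 0.04 0 -0.05 2.5; 0 0 0 0.04 0 -0.05 3.2; 0 0 0 0.04 0 -0.05 3.5; 0 0 0 0.04 0 -0.05 3.5" --grip_force 20

```text
time: 15.0
eef_pos: [0.533, 0.0957, 0.13]
tcp_rot: [0.94, -0.326, 0.072, -0.07]
contact_force: [-0.5, 1.3, -0.0]
opening: 0.41
```

Run:
```python
from gap import *
s,Rt=rep(N,31.7-np.degrees(1.66)); grab("wrist","w15"); L,d,m=gap("w15")
k=(d>.05)&(L[...,2]>33)&(L[...,2]<52)&(L[...,0]>11)&(L[...,0]<20)&(abs(L[...,1])<14); f=L[k]
A_=np.c_[f[:,1],f[:,2],np.ones(len(f))]; c=np.linalg.lstsq(A_,f[:,0],rcond=None)[0]; print("face: yaw deg",np.degrees(c[0]),"lean x/z",c[1],len(f))
# wing top plane/edges
k=(d>.05)&(abs(L[...,0])<28)&(abs(L[...,1])<12)&(L[...,2]>-25)&(L[...,2]<-10); f=L[k]; print("wing top",len(f),f.mean(0) if len(f) else "",cv2.minAreaRect(f[:,:2].astype(np.float32)) if len(f) else "")
```

```text
t 15.0 q [-0.0511  0.0286  2.1042  0.126   0.8357  2.1106] p [0.533  0.0957 0.13  ] op 35.02407593183103
F tool [-1.1679 -0.7103  0.0479] M [-0.086   0.0779  0.0713] roterr [ 0.0001 -0.0001  0.0013]
mouth rel head_top (E1,E2,axis) mm 0.8501854832694096 0.6236069660582108 -17.70251699464274
face x 16.468013818363215 slope x/z 0.012266773475359182 zbot 56.159343175531106 y [-15.8489  15.0607]
[(56, 10), (57, 4), (64, 32), (65, 62), (66, 37), (67, 231), (68, 652), (69, 312), (70, 92), (71, 50), (72, 53), (73, 504), (74, 1230), (75, 520), (76, 187), (77, 68), (78, 10), (80, 6), (90, 4)]
face: yaw deg 1.1223542561520437 lean x/z 0.004292146840968569 806
wing top 5367 [  4.5624   0.2556 -19.0931] ((1.1580562591552734, 0.30014657974243164), (14.03996467590332, 46.60466003417969), 88.81970977783203)
```

View pics/w15.png

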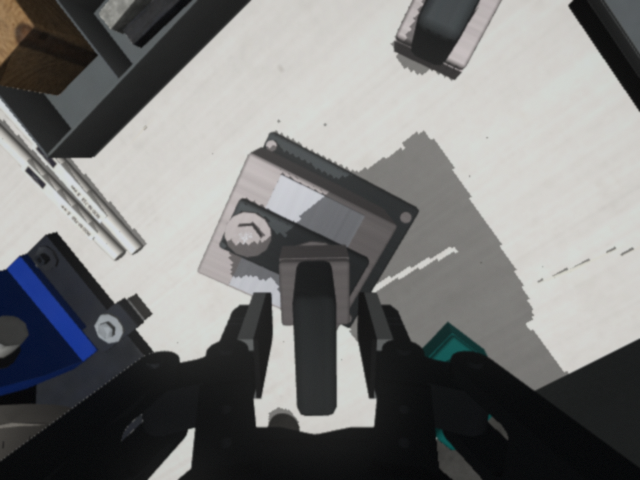

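>>> servo_tool --increments "0 0 0 0 0 -1 3.5; 0 0 0 0 0 -3 3.5; 0 0 0 0 0 -6 3.5; 0 0 0 0 0 -9 3.5; 0 0 0 0 0 -11 3.5; 0 0 0 0 0 -11 3.5; 0 0 0 0 0 -11 3.5; 0 0 0 0 0 -11 3.5"

```text
time: 15.72
eef_pos: [0.5129, 0.0864, 0.2374]
tcp_rot: [0.94, -0.326, 0.071, -0.069]
contact_force: [0.1, 0.9, -1.0]
opening: 0.41
```

```bash
cat > fin.py <<'E'
from gap import *
import sys
def fin(tag):
    s,Rt=rep(N,31.7-np.degrees(1.66)); grab("wrist","w"+tag); grab("scene","s"+tag); grab("top","t"+tag)
    for n in("w","s","t"):
        p,d,K,T=load(n+tag); X=cloud(d,K,T); C=HT-.016*N; P=np.stack([(X-C)@E1,(X-C)@E2,(X-C)@N],-1)*1000
        m=(d>.05)&(abs(P[...,0])<30)&(abs(P[...,1])<30)
        t=P[m&(P[...,2]>66)&(P[...,2]<82)]; 
        if len(t)>20: print(n,"wing top h",np.median(t[:,2]),cv2.minAreaRect(t[:,:2].astype(np.float32)),len(t))
        k=P[m&(P[...,2]>3)&(P[...,2]<33)&(abs(P[...,0])<26)&(abs(P[...,1])<26)]; print(n,"socket",len(k),cv2.minAreaRect(k[:,:2].astype(np.float32)) if len(k) else "", k[:,2].min() if len(k) else "")
    return s
E
python3 - <<'E'
from fin import *
fin("16")
p=load("s16")[0]; q=load("w16")[0]
a=cv2.resize(p[150:270,230:330],(500,600),interpolation=cv2.INTER_CUBIC); b=cv2.resize(q[150:350,220:420],(300,300),interpolation=cv2.INTER_CUBIC)
o=np.zeros((600,800,3),np.uint8); o[:,:500]=a; o[:300,500:]=b; cv2.imwrite("pics/c16.png",o[:,:,::-1])
E
```

```text
t 15.7167 q [-0.0732 -0.1554  2.0654  0.1113  1.0596  2.1189] p [0.5129 0.0864 0.2374] op 34.99545065064516
F tool [-0.5652 -0.6045  1.0307] M [-0.0493  0.1075 -0.0298] roterr [0.0004 0.     0.0013]
mouth rel head_top (E1,E2,axis) mm 0.4718625926497893 0.7011833710602416 91.93528971489673
w wing top h 73.004410888077 ((1.1998114585876465, -0.9539680480957031), (14.02676010131836, 45.8576774597168), 27.855693817138672) 1680
w socket 973 ((1.580998420715332, -0.3083934783935547), (31.335336685180664, 32.14573669433594), 26.844547271728516) 3.034033146303747
s wing top h 71.87602659415128 ((-2.2899398803710938, -1.2352714538574219), (15.361566543579102, 45.137290954589844), 27.55971908569336) 198
s socket 281 ((-2.282095432281494, -1.2656269073486328), (32.14860153198242, 32.136680603027344), 27.35552406311035) 3.0299653669406634
t wing top h 72.65323707988156 ((11.875831604003906, -16.447559356689453), (13.314214706420898, 5.9341230392456055), 36.04254150390625) 29
t socket 34 ((10.210314750671387, -11.044445037841797), (32.33708572387695, 8.41948127746582), 42.863895416259766) 6.043056209739156
```

View pics/c16.png

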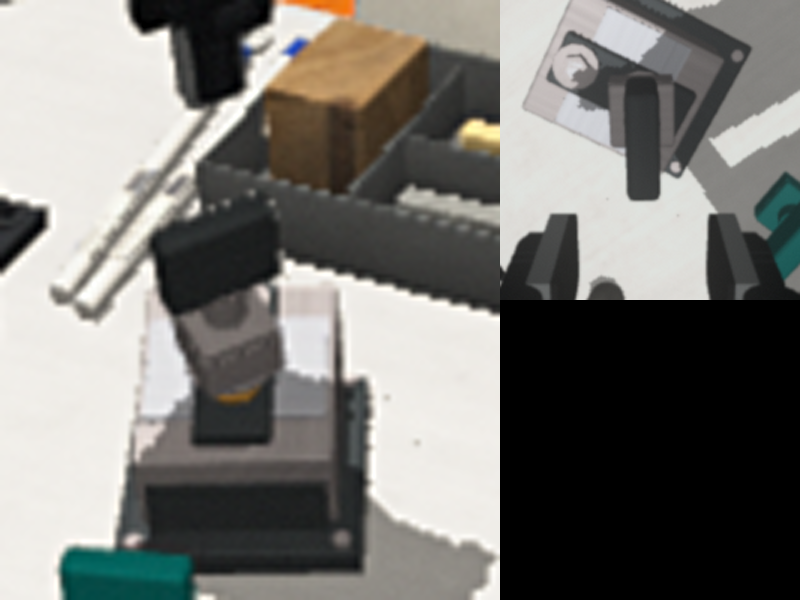

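Run:
```python
from fin import *
for n in("s4","s6","s16"):
    p=load(n)[0]; hs=cv2.cvtColor(p,cv2.COLOR_RGB2HSV)[205:245,255:295]; m=(hs[...,1]>120)&(hs[...,0]<30)&(hs[...,2]>80); y,x=np.nonzero(m); print(n,m.sum(),(x.mean()+255,y.mean()+205) if len(x) else "")
o=np.hstack([cv2.resize(load(n)[0][195:245,255:300],(260,290),interpolation=cv2.INTER_NEAREST) for n in("s4","s6","s16")]); cv2.imwrite("pics/c17.png",o[:,:,::-1])
p,d,K,T=load("s16"); X=cloud(d,K,T)
hs=cv2.cvtColor(p,cv2.COLOR_RGB2HSV)[205:245,255:295]; m=(hs[...,1]>120)&(hs[...,0]<30)&(hs[...,2]>80); q=(X[205:245,255:295][m]-(HT-.016*N)); print(np.c_[q@E1,q@E2,q@N].round(4)[:12])
```

```text
s4 6 (np.float64(276.1666666666667), np.float64(229.0))
s6 0 
s16 8 (np.float64(277.25), np.float64(228.75))
[[-0.0093 -0.006  -0.0126]
 [-0.0073 -0.0076 -0.0151]
 [-0.0097  0.0036 -0.0149]
 [-0.0109  0.0015 -0.0135]
 [-0.0111 -0.0004 -0.0132]
 [-0.0117 -0.0024 -0.0125]
 [-0.0121 -0.0043 -0.0122]
 [-0.0123 -0.0062 -0.012 ]]
```

View pics/c17.png

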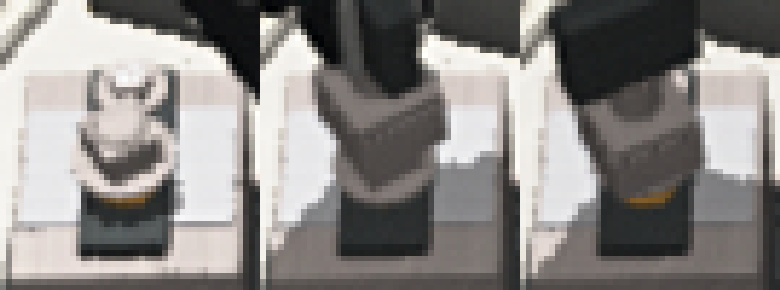

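The orange ring is the screw's shank; it was visible before too, so it's nothing new. The key stands free and fully seated, so I'm handing in.

Run:
```python
from fin import *
a,b=load("s4")[0].astype(int),load("s16")[0].astype(int); df=np.abs(a-b).sum(2)
for n,(u,v) in dict(teal=(256,278),blue=(376,318),far=(352,230),shim=(405,252),collet=(424,340),sleeve=(196,259)).items(): print(n,np.median(df[v-12:v+12,u-12:u+12]))
print(ctrl.sign_off())
```

```text
teal 32.0
blue 12.0
far 17.0
shim 20.0
collet 17.0
sleeve 15.0
the job is handed in; nothing more can be done
None
```

The small dark-winged key is standing on the clamp screw, seated and turned a quarter turn clockwise. I handed the job in at about 16 s on the clock; no verdict comes back.

**What I did:** I picked the smaller of the two dark keys and set it on the head. The first try stopped about 13 mm high because the arm had settled about 3 mm to one side. I backed off, re-centred from the wrist camera and lined the key up with the hole. It then dropped fully down with about 5 N of contact. I turned the tool 94.8° clockwise while pressing gently (about 7 N), then eased the load, let go and backed off along the axis.

**Last checks, about 0.7 s after letting go:**
- **Seating:** the wing top is about 73 mm above where the collar stood at the start (the key is 74 mm tall), so the key is fully down.
- **Line with the hole:** the key leans about 0.01–0.02 rad from the hole's axis.
- **Turn:** the key itself has turned about 93.8°. Allowing for about 4.4° of play in the socket, I put the screw at about 90°. I could not measure the screw directly.
- **Contact:** the gripper is clear and touching nothing.

**Checks that were weak or disagreed:**
- The scene camera put the key 3–4 mm further toward the jig's −x side than the wrist camera; I relied on the wrist camera.
- The top camera saw too little of the key to help.
- The pixel comparison of the other things on the plate gave small, uneven differences, largest at the turquoise key (its surroundings changed shade), so it does not prove they stayed put. In the pictures none looks moved.

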